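# Stack the ingredient tins and swing the keeper over

## Task

Take the two closed tins off the sloping rack and stack them squarely on the tin that stands in the fixture: the deep tin first, the shallow one on top of it, all three upright with sides and edges in line, set down gently and not dropped. Then swing the keeper arm round by its knob, fully home to its stop, so that it reaches over the finished column. Leave the lowest tin in its fixture and do not disturb the other things on the table.

Things in the scene. Friction and masses are not known exactly. Their poses are not given: they have to be found in the camera images.
- deep_tin: Closed plain metal ingredient tin, footprint 120 mm (its x) by 60 mm (its y), flat lid with a faint raised panel, a dark clip at each 60 mm end, 55 mm high. Origin: centre of its underside; z towards the lid. At the start it lies on the sloping rack, its x pointing up the slope (25 degrees) and its z square to the slope; the rack is low at the side towards the robot. 0.25 to 0.5 kg.
- shallow_tin: Closed plain metal ingredient tin, footprint 120 mm (its x) by 60 mm (its y), flat lid with a faint raised panel, a dark clip at each 60 mm end, 34 mm high. Origin: centre of its underside; z towards the lid. At the start it lies on the rack beside the deep tin in the same way, about 70 mm of free slope between them; which is left and which is right varies. 0.17 to 0.35 kg.
- base_tin: Closed plain metal ingredient tin, footprint 120 mm (its x) by 60 mm (its y), flat lid with a faint raised panel, a dark clip at each 60 mm end, 45 mm high. Origin: centre of its underside; z towards the lid. It stands upright in the fixture between four low lugs (8 mm high) with a few mm of play; the first of the column. Its x lies along the fixture's x.
- fixture: Flat steel plate, 220 x 100 mm and 12 mm thick, fixed to the table. Origin: on the table, under the place of the base tin; x along the column tins' long sides, pointing away from the robot. A fixed round post of 20 mm diameter stands 100 mm from the origin on the robot's side (fixture x = -100 mm) and carries the keeper arm. Rack and fixture may change sides of the table.
- keeper (a joint): Angle of the keeper arm about the upright axis of the post: 0 = at its stop, lying over the column along the fixture's +x; it grows as the arm swings away towards the fixture's +y, counter-clockwise from above. Starts between 1.45 and 1.8. Stiff enough to stay where it is left (about 0.06 N m of friction, no spring).
- keeper_knob (a point): Centre of the top face of the black upright knob at the free end of the keeper arm: 18 mm diameter, 40 mm high above the arm, 105 mm from the hinge axis. The arm is a flat bar, 18 mm wide and 10 mm thick, its underside 154 mm above the table, which is 8 mm above the lid of the finished column; the top of the knob is 204 mm above the table.
- keeper_hinge (a point): Point on the keeper's upright hinge axis, at the height of the arm's underside.
- rack: Fixed aluminium rack with a black deck, 170 mm (uphill) by 290 mm, rising at 25 degrees away from the robot; a low stop (14 mm above the deck) on its lower edge holds the tins. Origin: on the table where the deck above is 80 mm high, midway along its width; the tins lie centred 30 mm downhill of there. x away from the robot (uphill).
- bowl: White ceramic bowl, 96 mm wide, 45 mm high, in front of the robot between rack and fixture. Bystander. Origin: centre of its underside.
- sauce_bottle: Brown sauce bottle with a red cap, 62 mm wide, 170 mm high, farther out between rack and fixture. Bystander. Origin: centre of its underside.
- jar: Amber glass jar with a steel lid, 72 mm wide, 90 mm high, near the far edge. Bystander. Origin: centre of its underside.
- green_bottle: Slim green bottle, 48 mm wide, 140 mm high, near the far edge. Bystander. Origin: centre of its underside.
- cup: Steel cup, 72 mm wide, 70 mm high, near the far edge. Bystander. Origin: centre of its underside.
- spatula: Spatula lying flat near the left side of the table. Bystander. Origin: middle of its length, on the table, handle towards the robot.
Not all that is in view belongs to the job. What is shaped like the fixture but purple is not meant. What is shaped like the shallow_tin but yellow is not meant.

How it is judged:
On the way, in this order (a step that is already met when the one before it is completed fails the run):
1. the deep tin stands squarely on the base tin, released (x of deep_tin in the frame of base_tin between -0.01 and 0.01 m and y of deep_tin in the frame of base_tin between -0.01 and 0.01 m and z of deep_tin in the frame of base_tin between 0.039 and 0.051 m and angle between the x axis of deep_tin and the x axis of base_tin, either way round below 0.1 rad and angle between deep_tin's own z axis and vertical below 0.06 rad and contact force between deep_tin and the fingers below 0.1 N and linear speed of deep_tin below 0.03 m/s), for 0.2 s.
2. the shallow tin stands squarely on the deep tin, released (all of step 1 and x of shallow_tin in the frame of deep_tin between -0.01 and 0.01 m and y of shallow_tin in the frame of deep_tin between -0.01 and 0.01 m and z of shallow_tin in the frame of deep_tin between 0.049 and 0.061 m and angle between the x axis of shallow_tin and the x axis of deep_tin, either way round below 0.1 rad and angle between shallow_tin's own z axis and vertical below 0.06 rad and contact force between shallow_tin and the fingers below 0.1 N and linear speed of shallow_tin below 0.03 m/s), for 0.2 s.
3. the keeper is swung home over the column (all of step 2 and value of joint keeper below 0.12 rad), for 0.2 s.
At the end, for the whole second after the job is handed in: Base tin upright, within 10 mm of its place in the fixture; deep tin on it, shallow tin on that, each centred on the one below within 10 mm both ways, turned under 0.1 rad, upright within 0.06 rad, at rest, released; keeper within 0.12 rad of its stop over the column and let go (all of step 3 and horizontal distance between base_tin and fixture below 0.01 m and angle between base_tin's own z axis and vertical below 0.06 rad and contact force between keeper and the fingers below 0.1 N); the robot touches nothing.
It fails at once if the deep tin is dropped or thrown (moves faster than 0.5 m/s while not held) (linear speed of deep_tin above 0.5 m/s and contact force between deep_tin and the fingers below 0.01 N).
It fails at once if the shallow tin is dropped or thrown (moves faster than 0.5 m/s while not held) (linear speed of shallow_tin above 0.5 m/s and contact force between shallow_tin and the fingers below 0.01 N).
It fails at once if a bystander is moved by more than 30 mm (distance of any of bowl, sauce_bottle, jar, green_bottle, cup, spatula from where it was at the start of the episode above 0.03 m).
It also fails if it takes over 72 s, if anything falls off the work surface, if the arm or the gripper's body presses on something with over 40 N, if the wrist force passes 120 N, or if a joint passes its speed limit or range.

## Robot

A 7-joint arm with a two-finger parallel gripper is mounted at the origin on the work surface. World frame = base frame: x ahead of the robot, y to its left, z up, the work surface at z = 0. Lengths are in m, angles in rad, forces in N, time in s.
With the tool pointing down it reaches from about 0.425 to 0.875 m from the base axis. Payload 4.7 kg.
Tool frame: the origin (TCP) lies where the fingers leave the gripper's body, on its centre line; the fingertips stand 70 mm ahead of it and the grasp point (between the pads) lies 51 mm ahead of it; z points along the fingers, y is the line along which they close (so a half turn about z gives the same grasp; the last joint's range is limited). The gripper opens to 87 mm and grips with 3 to 60 N. Pads are 19 mm wide; open, the fingers measure 117 mm over their backs; the gripper's body (75 mm by 190 mm) begins 51 mm behind the grasp point.
Start: joints at [0.014, 0.321, -0.07, 1.45, 0.023, 1.371, -0.057], TCP at [0.65, -0, 0.292] pointing down, gripper open.
Joint ranges: [-2.86, 2.86], [-0.3, 2.09], [-1.38, 1.24], [0.06, 2.45], [-1.56, 4.7], [0.09, 2.05], [-2.69, 2.69]. Speed limits (rad/s): [2.57, 2.57, 3.14, 3.14, 3.14, 3.14, 3.14].

## Interface

Orientations are given as a rotation vector (axis times angle).
In Python, from bench import get_state, get_image, get_calibration, close_job gives the robot as it stands.
- The arm moves only by the tool send_rows, never from a script. Its argument "rows" is a list of rows, each an object of numbers: "hand": the finger opening in mm, from 0 to 87; "x", "y", "z": the shift along the world's x, y, z in mm; "roll": the turn about the world's z in degrees. A call has 1 to 10 rows; each row shifts and turns the commanded pose from where the row before left it; what a row does not reach is not made up. A row lasts 1/10 s, in which the tool goes at most 50 mm and 8.59 degrees, less where a joint would pass 70% of its speed; a pose out of reach is approached as far as the arm can. A call is refused whole if a number of a shift passes 50 or a number of a turn 8.59, either way. A call with a gripper value outside its range is refused whole. The fingers move at their own pace and stop on an object; "force" is the grip in N (left out, the last holds). Time passes only in rows, so rows that do not move let the fingers close. It gives the time, the measured TCP pose, the force, the opening and the grip force at its end, in the units of the state.
- get_state(): the state, without advancing time (a new reading comes with each control period).
- get_image(name): name is "scene" or "side" or "wrist"; returns the picture (400x640x3 uint8, blue, green, red); there is no depth.
- get_calibration(name): a dict with "mtx" (3x3 intrinsics, pixels), "world_from_camera" (4x4, takes a point from camera to world coordinates). Camera axes: x right, y down, z forward; pixel columns grow to the right and rows downward; lengths in m; the calibration is good to about 2 mm. A picture is of the moment at which its call begins: read the wrist's pose just before it. get_calibration takes no time and is no camera call; for the wrist camera it gives the pose at the moment of the call.
- close_job(): hands the job in; it is judged then, once.
The state is a dict: "time": time; "joint_positions": joint angles; "qd": joint speeds; "joint_torque": joint torques, N m; "position": TCP position; "tool_rot": TCP orientation; "ft_force": force on the tool from outside, world axes, zero at the start; "torque": the same for the moment, N m; "grip_width": opening from 0.0 (shut) to 1.0 (fully open); "grip_force": force on a finger pad.
Only numpy, scipy, OpenCV 4.12 (cv2) and the standard library are available. Lean on these libraries where they do the work, as an engineer would, in place of code of your own. Each camera call takes 0.05 s, during which the arm holds its last target. There are 200 camera calls.

## Working session

There is one attempt and no reset: what is moved stays moved. The work goes in short steps, Python scripts to look and compute and a tool call to move; the robot and the scene stay as the last step left them, time stands still between calls to the robot, and variables do not carry over. Pictures are saved under pics/ and viewed, at most 10 in all, crops included, and the job is handed in when it is done.

Besides the shell and the picture viewer there is one more tool, called after "Call:" by a JSON object that holds its "op" and its "data". send_rows: Moves the arm, as the interface text tells. Its arguments: {"type":"object","properties":{"rows":{"type":"array","items":{"type":"object","properties":{"hand":{"type":"number"},"x":{"type":"number"},"y":{"type":"number"},"z":{"type":"number"},"roll":{"type":"number"}}}},"force":{"type":"number"}},"required":["rows"]}

```bash
mkdir -p pics; python3 - <<'E'
from bench import *
import cv2,numpy as np
for n in("scene","side","wrist"):
    im=get_image(n);cv2.imwrite(f"pics/{n}0.png",im);c=get_calibration(n)
    print(n,np.round(c["mtx"],1).tolist(),np.round(c["world_from_camera"],3).tolist())
s=get_state();print(s)
a=np.vstack([cv2.imread("pics/scene0.png"),cv2.imread("pics/side0.png")])
E
```

```text
scene [[396.5, 0.0, 317.6], [0.0, 396.5, 193.3], [0.0, 0.0, 1.0]] [[0.715, 0.596, -0.364, 0.957], [0.699, -0.608, 0.377, -0.299], [0.004, -0.524, -0.851, 1.042], [0.0, 0.0, 0.0, 1.0]]
side [[520.9, 0.0, 321.3], [0.0, 520.9, 202.1], [0.0, 0.0, 1.0]] [[-0.803, -0.291, 0.52, -0.178], [-0.595, 0.427, -0.681, 1.029], [-0.024, -0.856, -0.517, 0.844], [0.0, 0.0, 0.0, 1.0]]
wrist [[359.2, 0.0, 324.8], [0.0, 359.2, 202.6], [0.0, 0.0, 1.0]] [[1.0, 0.001, -0.003, 0.65], [-0.0, -0.966, -0.257, 0.07], [-0.003, 0.257, -0.966, 0.384], [0.0, 0.0, 0.0, 1.0]]
{'time': 0.15, 'joint_positions': array([ 0.01412537,  0.32168274, -0.07012245,  1.45140202,  0.02259968,
        1.37080477, -0.05689098]), 'qd': array([-0.00042277, -0.00070399,  0.00098151, -0.002906  , -0.00125963,
        0.00064239, -0.0030341 ]), 'joint_torque': array([ 2.16972071e-04, -4.91794288e+01, -4.04079035e-01, -3.12878716e+01,
       -6.39387709e-02,  4.04033612e-02,  9.90178205e-05]), 'position': array([ 6.49679378e-01, -3.42517293e-05,  2.91389850e-01]), 'tool_rot': array([-2.22067578e+00, -2.22077327e+00,  1.75665306e-03]), 'ft_force': array([-0.59648252,  0.42830359, -0.84740356]), 'torque': array([ 0.02342726, -0.01753319, -0.01057659]), 'grip_force': 0.0, 'grip_width': 0.9991898578535224}
```

View pics/scene0.png

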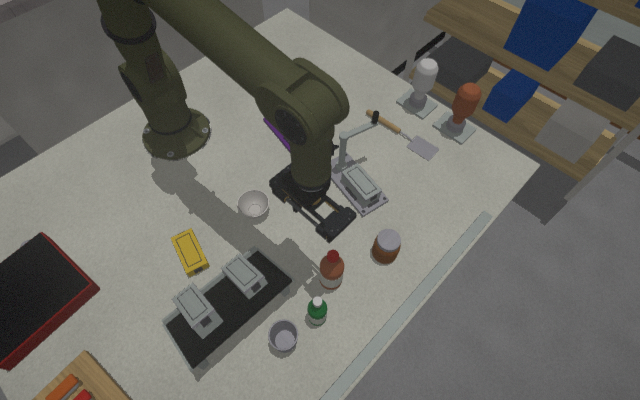

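View pics/side0.png

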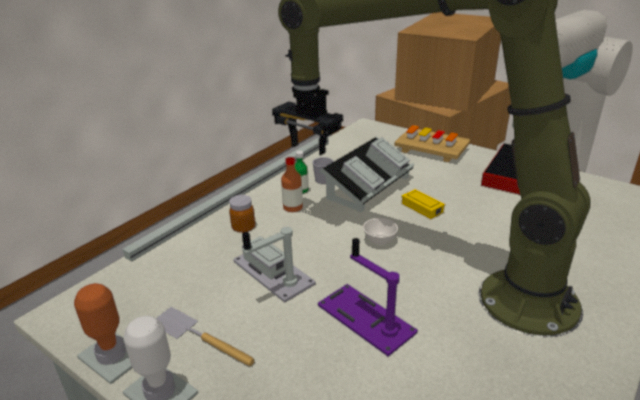

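The rack is on the right (−y), with two tins near (195,308) and (242,273) in the scene view. The fixture with its keeper is near (360,187); the purple fixture and the yellow tin are decoys. I'll localise roughly first.

```bash
cat > h.py <<'E'
from bench import *
import cv2,numpy as np
def rayplane(c,px,p0,n=(0,0,1)):
    T=np.array(c["world_from_camera"]);K=np.array(c["mtx"])
    px=np.atleast_2d(px).astype(float)
    d=np.c_[px,np.ones(len(px))]@np.linalg.inv(K).T@T[:3,:3].T
    o=T[:3,3];n=np.array(n,float)
    t=((np.array(p0)-o)@n)/(d@n)
    return o+d*t[:,None]
def proj(c,P):
    T=np.linalg.inv(c["world_from_camera"]);q=np.atleast_2d(P)@T[:3,:3].T+T[:3,3]
    q=q@np.array(c["mtx"]).T;return q[:,:2]/q[:,2:]
E
python3 - <<'E'
from h import *
c=get_calibration("scene");d=get_calibration("side")
np.set_printoptions(precision=3,suppress=True)
print("tinL",rayplane(c,[195,303],(0,0,.12)),"tinR",rayplane(c,[243,271],(0,0,.12)))
print("side tins",rayplane(d,[[365,175],[390,152]],(0,0,.12)))
print("base",rayplane(c,[362,183],(0,0,.057)),rayplane(d,[268,260],(0,0,.057)))
print("knob",rayplane(c,[375,114],(0,0,.204)),rayplane(d,[246,236],(0,0,.204)))
print("hinge",rayplane(c,[343,137],(0,0,.164)),rayplane(d,[287,232],(0,0,.164)))
print("bottle",rayplane(c,[333,255],(0,0,.17)),"jar",rayplane(c,[388,238],(0,0,.09)))
a=cv2.imread("pics/scene0.png");b=cv2.imread("pics/side0.png")
A=cv2.resize(a[240:370,150:310],None,fx=2.5,fy=2.5,interpolation=2);B=cv2.resize(b[125:255,310:470],None,fx=2.5,fy=2.5,interpolation=2)
cv2.imwrite("pics/crop.png",np.hstack([A,B]))
E
```

```text
tinL [[ 0.569 -0.306  0.12 ]] tinR [[ 0.589 -0.177  0.12 ]]
side tins [[ 0.537 -0.121  0.12 ]
 [ 0.554 -0.296  0.12 ]]
base [[0.605 0.255 0.057]] [[0.558 0.29  0.057]]
knob [[0.53  0.375 0.204]] [[0.517 0.391 0.204]]
hinge [[0.502 0.275 0.164]] [[0.493 0.285 0.164]]
bottle [[ 0.73 -0.01  0.17]] jar [[0.78  0.154 0.09 ]]
```

View pics/crop.png

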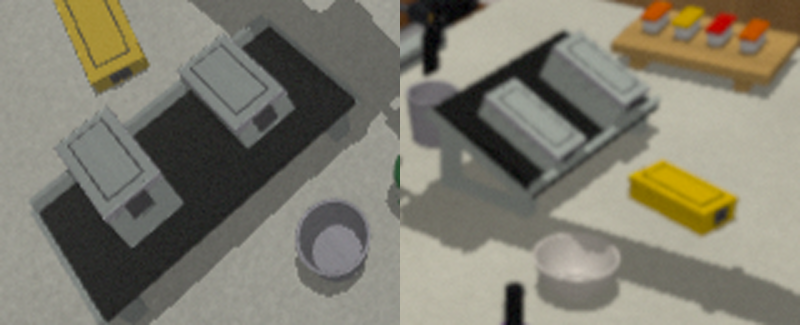

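The deep tin is the outer one (y≈−0.30) and the shallow one is the inner one (y≈−0.15). I'll look at both from above with the wrist camera.

Call:
{"op": "send_rows", "data": {"rows": [{"x":-18,"y":-46,"z":8,"hand":87},{"x":-18,"y":-46,"z":8},{"x":-18,"y":-46,"z":8},{"x":-18,"y":-46,"z":8},{"x":-18,"y":-46,"z":8},{},{}]}}

```text
schema error: expected keys hand, x, y, z, roll
```

```bash
python3 - <<'E'
from h import *
c=get_calibration("wrist");im=get_image("wrist");cv2.imwrite("pics/w1.png",im)
np.savez("w1.npz",mtx=c["mtx"],world_from_camera=c["world_from_camera"])
print(get_state()["position"],c["world_from_camera"])
E
```

```text
[ 6.49758526e-01 -4.09667456e-05  2.91544432e-01] [[ 9.99995883e-01  7.25175092e-04 -2.77649294e-03  6.50416900e-01]
 [-1.21759091e-05 -9.66462017e-01 -2.56809600e-01  7.02518729e-02]
 [-2.86960689e-03  2.56808576e-01 -9.66458028e-01  3.83629221e-01]
 [ 0.00000000e+00  0.00000000e+00  0.00000000e+00  1.00000000e+00]]
```

View pics/w1.png

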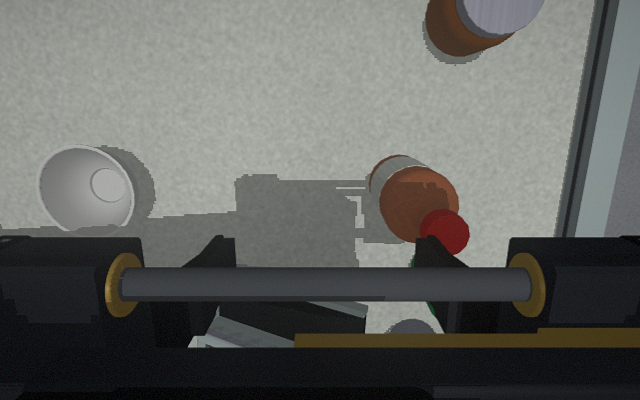

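Rows need every key, and the fingers currently close along world x. I'll roll by +90° on the way to the rack.

Call:
{"op": "send_rows", "data": {"rows": [{"x":-3,"y":-23,"z":5,"roll":8.5,"hand":87},{"x":-3,"y":-23,"z":5,"roll":8.5,"hand":87},{"x":-3,"y":-23,"z":5,"roll":8.5,"hand":87},{"x":-3,"y":-23,"z":5,"roll":8.5,"hand":87},{"x":-3,"y":-23,"z":5,"roll":8.5,"hand":87},{"x":-3,"y":-23,"z":5,"roll":8.5,"hand":87},{"x":-3,"y":-23,"z":5,"roll":8.5,"hand":87},{"x":-3,"y":-23,"z":5,"roll":8.5,"hand":87},{"x":-3,"y":-23,"z":5,"roll":8.5,"hand":87},{"x":-3,"y":-23,"z":5,"roll":8.5,"hand":87}]}}

```text
time: 1.2
position: [0.6197, -0.231, 0.3422]
tool_rot: [-0.128, -3.139, -0.0]
ft_force: [0.8, -0.3, -1.1]
grip_width: 0.999
grip_force: 0.0
```

Call:
{"op": "send_rows", "data": {"rows": [{"x":0,"y":0,"z":0,"roll":5,"hand":87},{"x":0,"y":0,"z":0,"roll":0,"hand":87},{"x":0,"y":0,"z":0,"roll":0,"hand":87},{"x":0,"y":0,"z":0,"roll":0,"hand":87}]}}

```text
time: 1.6
position: [0.6202, -0.2289, 0.342]
tool_rot: [0.0, -3.141, -0.001]
ft_force: [-0.2, 0.1, -0.1]
grip_width: 1.001
grip_force: 0.0
```

```bash
python3 - <<'E'
from h import *
s=get_state();c=get_calibration("wrist");im=get_image("wrist");cv2.imwrite("pics/w2.png",im)
np.savez("w2.npz",mtx=c["mtx"],world_from_camera=c["world_from_camera"])
print(s["position"],s["tool_rot"],s["time"],np.round(c["world_from_camera"],3).tolist())
E
```

```text
[ 0.62020665 -0.22894068  0.34202544] [ 8.45753900e-05 -3.14129196e+00 -1.03174490e-03] 1.6 [[0.0, 0.967, 0.256, 0.551], [1.0, -0.0, 0.001, -0.229], [0.001, 0.256, -0.967, 0.434], [0.0, 0.0, 0.0, 1.0]]
```

View pics/w2.png

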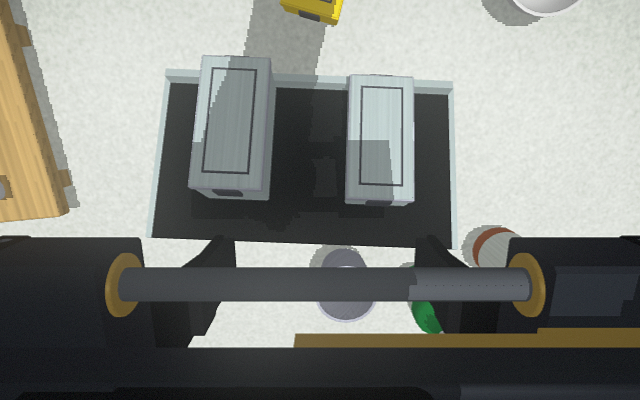

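The deep tin's lid is at left, with corners about (202,56), (271,58), (266,188) and (190,186). The shallow tin's lid is at right, with corners about (349,75), (413,76), (412,202) and (346,201). I'll refine the edges by line fits and get the poses.

```bash
cat >> h.py <<'E'
def refine(g,quad,r=5):
    """fit a line to the strongest gradient near each quad side, intersect"""
    g=cv2.GaussianBlur(g,(3,3),0).astype(np.float32);L=[]
    for i in range(4):
        a,b=np.array(quad[i],float),np.array(quad[(i+1)%4],float);u=(b-a)/np.linalg.norm(b-a);n=np.array([-u[1],u[0]])
        t=np.linspace(.12,.88,60);s=np.arange(-r,r+.01,.25)
        P=(a+np.outer(t,b-a))[:,None]+s[None,:,None]*n
        v=cv2.remap(g,P[...,0].astype(np.float32),P[...,1].astype(np.float32),cv2.INTER_LINEAR)
        k=np.abs(np.gradient(v,axis=1)).argmax(1);pts=P[np.arange(60),k].astype(np.float32)
        l=cv2.fitLine(pts,cv2.DIST_HUBER,0,.5,.01).ravel();L.append(np.cross([*l[2:],1],[l[2]+l[0],l[3]+l[1],1]))
    o=[np.cross(L[i-1],L[i]) for i in range(4)]
    return np.array([p[:2]/p[2] for p in o])
def tinpose(c,q,L=.12,W=.06):
    """quad order: low-left(y-),low-right(y+),high-right,high-left -> lid pose in world"""
    obj=np.array([[-L/2,-W/2,0],[-L/2,W/2,0],[L/2,W/2,0],[L/2,-W/2,0]])
    _,rv,tv=cv2.solvePnP(obj,q.astype(np.float64),np.array(c["mtx"]),None,flags=cv2.SOLVEPNP_ITERATIVE)
    T=np.array(c["world_from_camera"]);return T[:3,:3]@cv2.Rodrigues(rv)[0],(T[:3,:3]@tv).ravel()+T[:3,3]
E
python3 - <<'E'
from h import *
np.set_printoptions(precision=4,suppress=True)
c=np.load("w2.npz");g=cv2.imread("pics/w2.png",0)
n=np.array([-np.sin(np.radians(25)),0,np.cos(np.radians(25))])
for nm,q in dict(deep=[(202,56),(271,58),(266,188),(190,186)],shal=[(349,75),(413,76),(412,202),(346,201)]).items():
    q=refine(g,q);print(nm,q.tolist())
    R,t=tinpose(c,q);print(" lid",t,"x",R[:,0],"z",R[:,2])
    for z in(.09,.10,.11,.12,.13,.14,.15):
        P=rayplane(c,q,(t[0],0,z),n);e=np.linalg.norm(P-np.roll(P,-1,0),axis=1)
        m=P.mean(0);d=P[2]+P[3]-P[0]-P[1]
        print("  z",z,"ctr",m,"edges",e,"yaw",np.degrees(np.arctan2(d[1],d[0])))
E
```

```text
deep [[201.63010747587606, 53.56438007800937], [276.81253279865496, 57.17706444789635], [269.6209323400036, 189.89515074630134], [186.92050651575275, 187.69992170003002]]
 lid [ 0.5582 -0.2994  0.1445] x [0.8334 0.0097 0.5525] z [-0.5511  0.0899  0.8296]
  z 0.09 ctr [ 0.5616 -0.313   0.0916] edges [0.0726 0.1305 0.0743 0.1323] yaw -2.0875962842306524
  z 0.1 ctr [ 0.5613 -0.3105  0.1014] edges [0.0705 0.1268 0.0722 0.1285] yaw -2.0875962842306923
  z 0.11 ctr [ 0.561  -0.3081  0.1113] edges [0.0684 0.123  0.0701 0.1247] yaw -2.087596284230689
  z 0.12 ctr [ 0.5607 -0.3057  0.1211] edges [0.0663 0.1193 0.0679 0.1209] yaw -2.087596284230691
  z 0.13 ctr [ 0.5603 -0.3033  0.131 ] edges [0.0642 0.1155 0.0658 0.1171] yaw -2.0875962842306874
  z 0.14 ctr [ 0.56   -0.3009  0.1409] edges [0.0621 0.1118 0.0636 0.1133] yaw -2.0875962842307003
  z 0.15 ctr [ 0.5597 -0.2984  0.1507] edges [0.0601 0.108  0.0615 0.1095] yaw -2.0875962842306834
shal [[349.78802431188495, 72.38637714700297], [413.6086722994632, 75.88325867393628], [413.67622303297753, 206.08928430917183], [343.6639064694068, 197.89436266138338]]
 lid [ 0.5744 -0.1795  0.1133] x [ 0.8874 -0.0591  0.4572] z [-0.4546  0.0517  0.8892]
  z 0.09 ctr [ 0.5765 -0.1762  0.091 ] edges [0.0622 0.1286 0.0641 0.1248] yaw -3.1991082366761017
  z 0.1 ctr [ 0.5758 -0.1777  0.1006] edges [0.0604 0.125  0.0623 0.1213] yaw -3.199108236676094
  z 0.11 ctr [ 0.575  -0.1792  0.1103] edges [0.0587 0.1214 0.0605 0.1177] yaw -3.199108236676082
  z 0.12 ctr [ 0.5743 -0.1807  0.12  ] edges [0.0569 0.1177 0.0587 0.1142] yaw -3.1991082366760986
  z 0.13 ctr [ 0.5736 -0.1822  0.1296] edges [0.0552 0.1141 0.0569 0.1107] yaw -3.1991082366760932
  z 0.14 ctr [ 0.5729 -0.1836  0.1393] edges [0.0534 0.1105 0.055  0.1072] yaw -3.199108236676111
  z 0.15 ctr [ 0.5721 -0.1851  0.1489] edges [0.0517 0.1069 0.0532 0.1037] yaw -3.1991082366760852
```

```bash
python3 - <<'E'
import cv2
a=cv2.imread("pics/w2.png")[45:245,140:460]
cv2.imwrite("pics/w2z.png",cv2.resize(a,None,fx=2.5,fy=2.5,interpolation=cv2.INTER_CUBIC))
E
```

```text
(no output)
```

View pics/w2z.png

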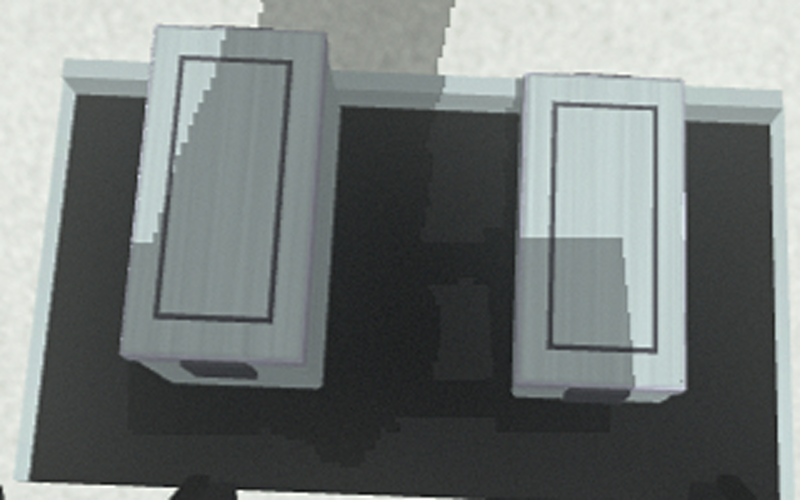

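```bash
python3 - <<'E'
from h import *
np.set_printoptions(precision=4,suppress=True)
c=np.load("w2.npz")
n=np.array([-np.sin(np.radians(25)),0,np.cos(np.radians(25))])
Z={"deep":[(156,27),(327,32),(303,361),(121,356)],"shal":[(525,73),(684,78),(685,391),(513,387)]}
for nm,q in Z.items():
    q=(np.array(q)+.5)/2.5+np.array([140,45])-.5
    R,t=tinpose(c,q);print(nm,"PnP lid",t,"x",R[:,0],"z",R[:,2])
    for z in(.10,.115,.13,.145):
        P=rayplane(c,q,(t[0],0,z),n);e=np.linalg.norm(P-np.roll(P,-1,0),axis=1)
        m=P.mean(0);d=P[2]+P[3]-P[0]-P[1]
        print("  z",z,"ctr",m,"edges",e,"yaw",np.degrees(np.arctan2(d[1],d[0])))
# deck corners: expected deck plane
q=(np.array([(75,95),(772,125),(30,480),(775,498)])+.5)/2.5+np.array([140,45])-.5
for z in(.06,.07,.08,.09):
    P=rayplane(c,q,(.57,0,z),n);print(z,P.mean(0),np.linalg.norm(P[1]-P[0]),np.linalg.norm(P[3]-P[2]),np.linalg.norm(P[2]-P[0]),np.degrees(np.arctan2(*(P[0]-P[1])[[0,1]])),P[0])
E
```

```text
deep PnP lid [ 0.5607 -0.3087  0.1202] x [ 0.8962 -0.0316  0.4425] z [-0.4426  0.0018  0.8967]
  z 0.1 ctr [ 0.5616 -0.3138  0.1004] edges [0.0642 0.1262 0.0638 0.1264] yaw -2.4433718653695
  z 0.115 ctr [ 0.5611 -0.3101  0.1152] edges [0.0614 0.1206 0.061  0.1208] yaw -2.443371865369493
  z 0.13 ctr [ 0.5606 -0.3063  0.13  ] edges [0.0585 0.115  0.0581 0.1152] yaw -2.443371865369512
  z 0.145 ctr [ 0.5601 -0.3025  0.1447] edges [0.0557 0.1095 0.0553 0.1096] yaw -2.4433718653694845
shal PnP lid [ 0.5752 -0.1779  0.1029] x [ 0.9042 -0.0437  0.4248] z [-0.4261 -0.0264  0.9043]
  z 0.1 ctr [ 0.5755 -0.1774  0.1001] edges [0.0602 0.1206 0.061  0.1212] yaw -2.8165708868078254
  z 0.115 ctr [ 0.5744 -0.1797  0.1146] edges [0.0576 0.1154 0.0584 0.116 ] yaw -2.816570886807812
  z 0.13 ctr [ 0.5733 -0.1819  0.1291] edges [0.055  0.1101 0.0557 0.1107] yaw -2.816570886807808
  z 0.145 ctr [ 0.5722 -0.1841  0.1436] edges [0.0524 0.1049 0.0531 0.1054] yaw -2.8165708868078005
0.06 [ 0.603  -0.2485  0.0754] 0.29088778461028136 0.28750435223539467 0.1608224334708324 -177.59463662746023 [ 0.5255 -0.3904  0.0392]
0.07 [ 0.6016 -0.248   0.0847] 0.28329805644959977 0.2800029032439804 0.15662631862256457 -177.59463662746023 [ 0.5262 -0.3862  0.0496]
0.08 [ 0.6003 -0.2475  0.0941] 0.27570832828891806 0.2725014542525662 0.15243020377429678 -177.59463662746023 [ 0.5268 -0.382   0.0599]
0.09 [ 0.5989 -0.247   0.1035] 0.2681186001282364 0.2650000052611521 0.14823408892602902 -177.5946366274602 [ 0.5275 -0.3778  0.0702]
```

The poses are consistent with the given geometry:
- **Deep tin:** lid centre (0.561,−0.3095) at z 0.117, yaw −2.5°.
- **Shallow tin:** lid centre (0.5755,−0.177), yaw −2.7°.

Next I'll look at the fixture from above while the hand is still empty.

Call:
{"op": "send_rows", "data": {"rows": [{"x":4,"y":50,"z":0,"roll":0,"hand":87},{"x":4,"y":50,"z":0,"roll":0,"hand":87},{"x":4,"y":50,"z":0,"roll":0,"hand":87},{"x":4,"y":50,"z":0,"roll":0,"hand":87},{"x":4,"y":50,"z":0,"roll":0,"hand":87},{"x":4,"y":50,"z":0,"roll":0,"hand":87},{"x":4,"y":50,"z":0,"roll":0,"hand":87},{"x":4,"y":50,"z":0,"roll":0,"hand":87},{"x":4,"y":50,"z":0,"roll":0,"hand":87},{"x":4,"y":50,"z":0,"roll":0,"hand":87}]}}

```text
time: 2.65
position: [0.6595, 0.2709, 0.3425]
tool_rot: [0.0, 3.141, 0.0]
ft_force: [0.4, 0.4, -0.8]
grip_width: 0.999
grip_force: 0.0
```

Call:
{"op": "send_rows", "data": {"rows": [{"x":0,"y":0,"z":0,"roll":0,"hand":87},{"x":0,"y":0,"z":0,"roll":0,"hand":87},{"x":0,"y":0,"z":0,"roll":0,"hand":87}]}}

```text
time: 2.95
position: [0.6602, 0.2673, 0.3422]
tool_rot: [0.002, 3.141, -0.002]
ft_force: [0.4, 0.0, 0.1]
grip_width: 0.999
grip_force: 0.0
```

```bash
python3 - <<'E'
from h import *
s=get_state();c=get_calibration("wrist");im=get_image("wrist");cv2.imwrite("pics/w3.png",im)
np.savez("w3.npz",mtx=c["mtx"],world_from_camera=c["world_from_camera"])
cv2.imwrite("pics/w3z.png",cv2.resize(im[0:240,180:500],None,fx=2.5,fy=2.5,interpolation=cv2.INTER_CUBIC))
print(s["position"],s["tool_rot"],s["time"])
E
```

```text
[0.6601597  0.2672739  0.34219368] [ 2.17092385e-03  3.14130350e+00 -2.08371206e-03] 2.95
```

View pics/w3z.png

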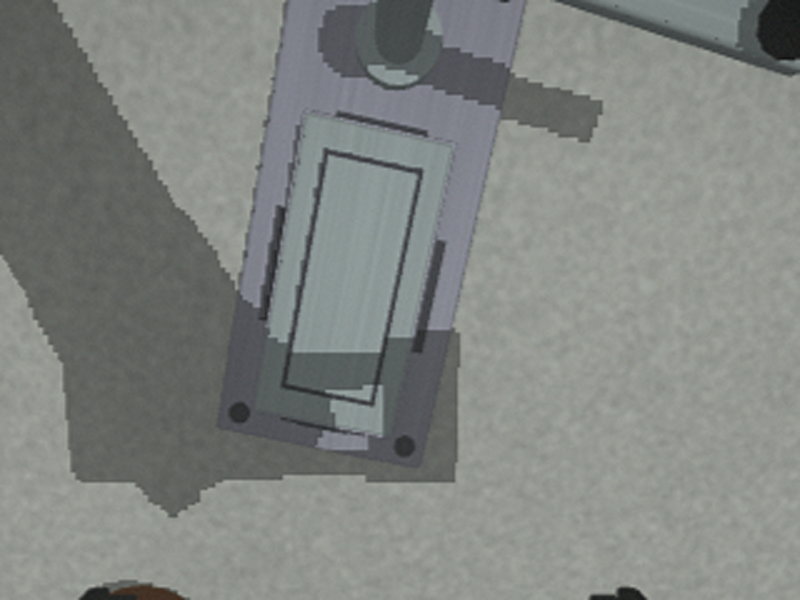

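```bash
python3 - <<'E'
from h import *
np.set_printoptions(precision=4,suppress=True)
c=np.load("w3.npz")
f=lambda q:(np.array(q)+.5)/2.5+np.array([180,0])-.5
def rep(nm,q,z):
    P=rayplane(c,f(q),(0,0,z));d=P[2]+P[3]-P[0]-P[1]
    print(nm,P.mean(0),"edges",np.linalg.norm(P-np.roll(P,-1,0),axis=1),"yaw",np.degrees(np.arctan2(d[1],d[0])))
rep("lid",[(304,110),(455,145),(392,438),(256,408)],.057)
rep("panel",[(325,150),(422,172),(374,404),(282,386)],.057)
P=rayplane(c,f([(218,427),(420,467)]),(0,0,.012));d=P[0]-P[1];yaw=np.arctan2(-d[0]*-1,-d[1]);print("plate far",P,np.linalg.norm(d))
E=(P[1]-P[0])/np.linalg.norm(d);u=np.array([E[1],-E[0],0]);print("plate yaw",np.degrees(np.arctan2(u[1],u[0])),"post base",rayplane(c,f([400,45]),(0,0,.012)))
a=cv2.imread("pics/scene0.png");b=cv2.imread("pics/side0.png")
cv2.imwrite("pics/keep.png",np.hstack([cv2.resize(a[95:225,310:440],None,fx=3,fy=3,interpolation=2),cv2.resize(b[195:325,210:340],None,fx=3,fy=3,interpolation=2)]))
E
```

```text
lid [0.5953 0.2625 0.057 ] edges [0.0604 0.1191 0.059  0.1187] yaw -11.239816653246544
panel [0.5955 0.2622 0.057 ] edges [0.0391 0.094  0.0394 0.0946] yaw -11.622175212394003
plate far [[0.663  0.1984 0.012 ]
 [0.6825 0.2947 0.012 ]] 0.09827637699109065
plate yaw -11.481592529000057 post base [[0.4978 0.2834 0.012 ]]
```

View pics/keep.png

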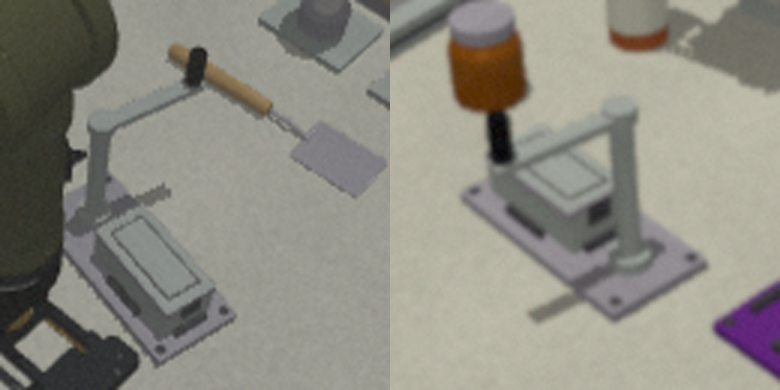

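The base tin is at (0.5954,0.2623) with yaw −11.4°. The hinge comes out at (0.497,0.282), which agrees with the post seen in the image, and the knob at about (0.524,0.384). Now I'll grasp the deep tin.

Call:
{"op": "send_rows", "data": {"rows": [{"x":-7,"y":-50,"z":0,"roll":0,"hand":87},{"x":-7,"y":-50,"z":0,"roll":0,"hand":87},{"x":-7,"y":-50,"z":0,"roll":0,"hand":87},{"x":-7,"y":-50,"z":0,"roll":0,"hand":87},{"x":-7,"y":-50,"z":0,"roll":0,"hand":87},{"x":-7,"y":-50,"z":0,"roll":0,"hand":87},{"x":-7,"y":-50,"z":0,"roll":0,"hand":87},{"x":-7,"y":-50,"z":0,"roll":0,"hand":87},{"x":-7,"y":-50,"z":0,"roll":0,"hand":87},{"x":-7,"y":-50,"z":0,"roll":0,"hand":87}]}}

```text
time: 4.0
position: [0.5888, -0.2307, 0.3432]
tool_rot: [0.006, 3.14, -0.002]
ft_force: [1.6, 0.2, 0.6]
grip_width: 0.998
grip_force: 0.0
```

Call:
{"op": "send_rows", "data": {"rows": [{"x":-9,"y":-40,"z":-20,"roll":-1.5,"hand":87},{"x":-9,"y":-37,"z":-40,"roll":-1,"hand":87},{"x":0,"y":0,"z":-30,"roll":0,"hand":87},{"x":0,"y":0,"z":0,"roll":0,"hand":87},{"x":0,"y":0,"z":0,"roll":0,"hand":87},{"x":0,"y":0,"z":0,"roll":0,"hand":87}]}}

```text
time: 4.6
position: [0.5746, -0.2999, 0.2588]
tool_rot: [0.067, 3.137, -0.002]
ft_force: [0.9, 0.5, 0.9]
grip_width: 0.999
grip_force: 0.0
```

Call:
{"op": "send_rows", "data": {"rows": [{"x":-3,"y":-10,"z":-30,"roll":0,"hand":87},{"x":0,"y":0,"z":-30,"roll":0,"hand":87},{"x":0,"y":0,"z":-25,"roll":0,"hand":87},{"x":0,"y":0,"z":-23,"roll":0,"hand":87},{"x":0,"y":0,"z":0,"roll":0,"hand":87},{"x":0,"y":0,"z":0,"roll":0,"hand":87}]}}

```text
time: 5.2
position: [0.5716, -0.31, 0.15]
tool_rot: [0.067, 3.139, -0.001]
ft_force: [0.2, -0.4, 0.3]
grip_width: 1.006
grip_force: 0.0
```

Call:
{"op": "send_rows", "data": {"force": 30, "rows": [{"x":0,"y":0,"z":0,"roll":0,"hand":50},{"x":0,"y":0,"z":0,"roll":0,"hand":50},{"x":0,"y":0,"z":0,"roll":0,"hand":50},{"x":0,"y":0,"z":0,"roll":0,"hand":50},{"x":0,"y":0,"z":0,"roll":0,"hand":50},{"x":0,"y":0,"z":0,"roll":0,"hand":50},{"x":0,"y":0,"z":0,"roll":0,"hand":50},{"x":0,"y":0,"z":0,"roll":0,"hand":50}]}}

```text
time: 6.0
position: [0.5706, -0.3106, 0.1486]
tool_rot: [0.069, 3.14, -0.001]
ft_force: [-1.9, -0.2, 4.4]
grip_width: 0.689
grip_force: 30.0
```

Gripped at 60 mm. Lifting.

Call:
{"op": "send_rows", "data": {"rows": [{"x":0,"y":0,"z":10,"roll":0,"hand":50},{"x":0,"y":0,"z":20,"roll":0,"hand":50},{"x":0,"y":0,"z":30,"roll":0,"hand":50},{"x":0,"y":0,"z":30,"roll":0,"hand":50},{"x":0,"y":0,"z":30,"roll":0,"hand":50},{"x":0,"y":15,"z":10,"roll":0,"hand":50},{"x":0,"y":30,"z":0,"roll":0,"hand":50},{"x":0,"y":35,"z":0,"roll":0,"hand":50},{"x":0,"y":35,"z":0,"roll":0,"hand":50},{"x":0,"y":35,"z":0,"roll":0,"hand":50}]}}

```text
time: 7.0
position: [0.5694, -0.1571, 0.2763]
tool_rot: [-0.067, -3.138, -0.003]
ft_force: [-0.2, 0.3, -3.0]
grip_width: 0.687
grip_force: 30.0
```

```bash
python3 - <<'E'
from h import *
a=get_image("side");b=get_image("scene");cv2.imwrite("pics/s2.png",np.vstack([a,b])[:, :]);print(get_state()["grip_width"])
s=get_calibration("side");p=get_state()["position"];u=proj(s,p-[0,0,.05]).ravel().astype(int);print(u)
cv2.imwrite("pics/held.png",cv2.resize(a[max(0,u[1]-80):u[1]+80,max(0,u[0]-110):u[0]+110],None,fx=3,fy=3,interpolation=2))
E
```

```text
0.6863862061427877
[361 135]
```

View pics/held.png

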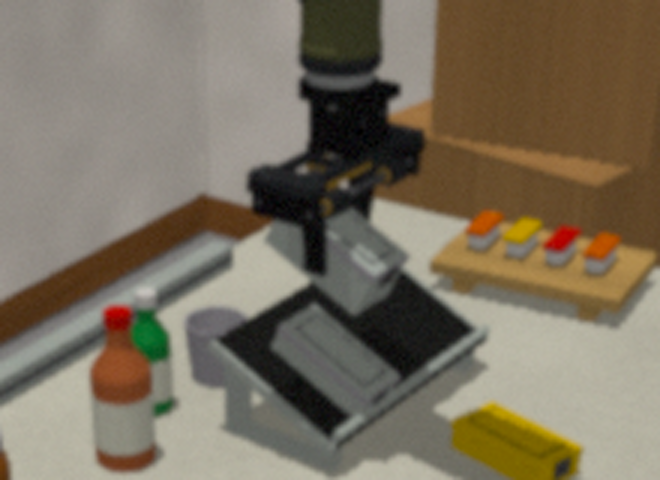

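The tin is held and still tilted 25°. I'll carry it over the base tin, touch down with its near edge, and let it pivot flat in a light grip.

Call:
{"op": "send_rows", "data": {"rows": [{"x":2,"y":38,"z":0,"roll":-0.9,"hand":50},{"x":2,"y":38,"z":0,"roll":-0.9,"hand":50},{"x":2,"y":38,"z":0,"roll":-0.9,"hand":50},{"x":2,"y":38,"z":0,"roll":-0.9,"hand":50},{"x":2,"y":38,"z":0,"roll":-0.9,"hand":50},{"x":2,"y":38,"z":0,"roll":-0.9,"hand":50},{"x":2,"y":38,"z":0,"roll":-0.9,"hand":50},{"x":2,"y":38,"z":0,"roll":-0.9,"hand":50},{"x":2,"y":38,"z":0,"roll":-0.9,"hand":50},{"x":2,"y":38,"z":0,"roll":-0.9,"hand":50}]}}

```text
time: 8.1
position: [0.589, 0.2217, 0.2766]
tool_rot: [-0.314, -3.123, 0.001]
ft_force: [0.4, 0.6, -2.9]
grip_width: 0.686
grip_force: 30.0
```

Call:
{"op": "send_rows", "data": {"rows": [{"x":3,"y":20,"z":0,"roll":0,"hand":50},{"x":0,"y":9,"z":0,"roll":0,"hand":50},{"x":0,"y":0,"z":0,"roll":0,"hand":50},{"x":0,"y":0,"z":0,"roll":0,"hand":50},{"x":0,"y":0,"z":0,"roll":0,"hand":50}]}}

```text
time: 8.6
position: [0.5938, 0.2464, 0.2778]
tool_rot: [0.319, 3.125, -0.002]
ft_force: [1.2, 0.0, -3.4]
grip_width: 0.687
grip_force: 30.0
```

Call:
{"op": "send_rows", "data": {"rows": [{"x":1,"y":8,"z":-20,"roll":0,"hand":50},{"x":0.5,"y":8,"z":-25,"roll":0,"hand":50},{"x":0,"y":0,"z":-25,"roll":0,"hand":50},{"x":0,"y":0,"z":-20,"roll":0,"hand":50},{"x":0,"y":0,"z":-12,"roll":0,"hand":50},{"x":0,"y":0,"z":0,"roll":0,"hand":50},{"x":0,"y":0,"z":0,"roll":0,"hand":50}]}}

```text
time: 9.3
position: [0.5955, 0.2642, 0.1769]
tool_rot: [0.316, 3.125, 0.001]
ft_force: [-0.3, -1.0, -2.7]
grip_width: 0.686
grip_force: 30.0
```

Call:
{"op": "send_rows", "data": {"force": 12, "rows": [{"x":0,"y":-1.5,"z":-4,"roll":0,"hand":50},{"x":0,"y":0,"z":-4,"roll":0,"hand":50},{"x":0,"y":0,"z":-2,"roll":0,"hand":50},{"x":0,"y":0,"z":-2,"roll":0,"hand":50},{"x":0,"y":0,"z":-2,"roll":0,"hand":50},{"x":0,"y":0,"z":0,"roll":0,"hand":50}]}}

```text
time: 9.9
position: [0.5956, 0.2631, 0.1629]
tool_rot: [0.315, 3.124, 0.001]
ft_force: [1.2, -0.8, 1.1]
grip_width: 0.689
grip_force: 12.0
```

Contact is where I predicted. Now the pivot arc.

Call:
{"op": "send_rows", "data": {"rows": [{"x":2.3,"y":-0.5,"z":-1.8,"roll":0,"hand":50},{"x":2.3,"y":-0.5,"z":-1.9,"roll":0,"hand":50},{"x":2.2,"y":-0.4,"z":-2.1,"roll":0,"hand":50},{"x":2.1,"y":-0.4,"z":-2.1,"roll":0,"hand":50},{"x":2,"y":-0.4,"z":-2.3,"roll":0,"hand":50},{"x":1.9,"y":-0.4,"z":-2.3,"roll":0,"hand":50},{"x":1.8,"y":-0.4,"z":-2.4,"roll":0,"hand":50}]}}

```text
time: 10.6
position: [0.6097, 0.2603, 0.1469]
tool_rot: [-0.315, -3.126, -0.0]
ft_force: [1.1, -0.2, 0.8]
grip_width: 0.689
grip_force: 12.0
```

Call:
{"op": "send_rows", "data": {"rows": [{"x":1.7,"y":-0.3,"z":-2.4,"roll":0,"hand":50},{"x":1.6,"y":-0.3,"z":-2.5,"roll":0,"hand":50},{"x":0.7,"y":0,"z":-1,"roll":0,"hand":50},{"x":0,"y":0,"z":-0.5,"roll":0,"hand":50},{"x":0,"y":0,"z":0,"roll":0,"hand":50}]}}

```text
time: 11.1
position: [0.6134, 0.2596, 0.1405]
tool_rot: [-0.315, -3.126, 0.0]
ft_force: [2.2, -0.5, -1.1]
grip_width: 0.686
grip_force: 12.0
```

Call:
{"op": "send_rows", "data": {"rows": [{"x":0,"y":0,"z":-1,"roll":0,"hand":50},{"x":0,"y":0,"z":0,"roll":0,"hand":50}]}}

```text
time: 11.3
position: [0.6137, 0.2595, 0.1398]
tool_rot: [0.315, 3.125, -0.0]
ft_force: [0.8, -1.7, 0.5]
grip_width: 0.687
grip_force: 12.0
```

Call:
{"op": "send_rows", "data": {"rows": [{"x":0,"y":0,"z":-1,"roll":0,"hand":50},{"x":0,"y":0,"z":0,"roll":0,"hand":50}]}}

```text
time: 11.5
position: [0.6137, 0.2595, 0.1398]
tool_rot: [0.315, 3.125, -0.0]
ft_force: [-1.6, -2.1, 5.2]
grip_width: 0.69
grip_force: 12.0
```

```bash
python3 - <<'E'
from h import *
s=get_state();print(s["position"],s["ft_force"],s["torque"])
for n in("side","scene","wrist"):
    im=get_image(n);cv2.imwrite(f"pics/{n}_p.png",im)
c=get_calibration("side")
a=cv2.imread("pics/side_p.png")[190:320,200:340];b=cv2.imread("pics/scene_p.png")[100:230,290:430]
cv2.imwrite("pics/p1.png",cv2.resize(np.hstack([a,b]),None,fx=2.8,fy=2.8,interpolation=2))
E
```

```text
[0.61367138 0.2595142  0.1398022 ] [-1.56105768 -2.07385744  5.15013047] [-0.26823897  0.31408302  0.08080199]
```

The tin sits flat: the force builds while the height stays put. I'll regrip firmly, lift slightly, shift back to centre and lower.

Call:
{"op": "send_rows", "data": {"force": 25, "rows": [{"x":0,"y":0,"z":1,"roll":0,"hand":50},{"x":0,"y":0,"z":0,"roll":0,"hand":50},{"x":0,"y":0,"z":4,"roll":0,"hand":50},{"x":0,"y":0,"z":4,"roll":0,"hand":50},{"x":-6,"y":1,"z":0,"roll":0,"hand":50},{"x":-6,"y":1,"z":0,"roll":0,"hand":50},{"x":-6,"y":1,"z":0,"roll":0,"hand":50},{"x":0,"y":0,"z":0,"roll":0,"hand":50},{"x":0,"y":0,"z":0,"roll":0,"hand":50}]}}

```text
time: 12.55
position: [0.5953, 0.2627, 0.1478]
tool_rot: [0.314, 3.126, -0.0]
ft_force: [0.9, 0.0, -3.3]
grip_width: 0.689
grip_force: 25.0
```

```bash
python3 - <<'E'
from h import *
for n in("side","scene"):
    im=get_image(n);cv2.imwrite(f"pics/{n}_p.png",im)
a=cv2.imread("pics/side_p.png")[190:320,200:340];b=cv2.imread("pics/scene_p.png")[100:230,290:430]
cv2.imwrite("pics/p1.png",cv2.resize(np.hstack([a,b]),None,fx=2.8,fy=2.8,interpolation=2))
E
```

```text
(no output)
```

View pics/p1.png

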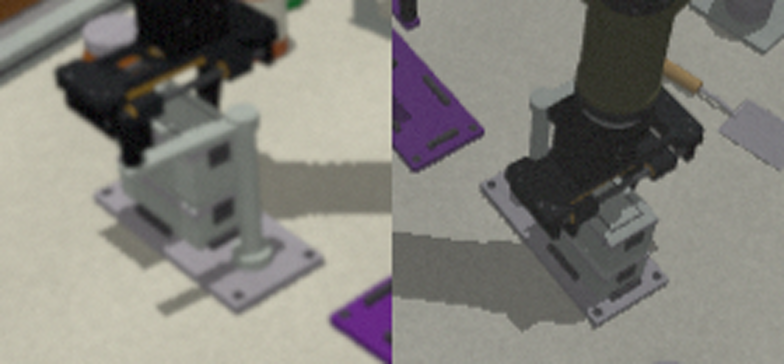

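The tin is level, in line with the base tin, and just above it. I'll lower it and release.

Call:
{"op": "send_rows", "data": {"rows": [{"x":0,"y":0,"z":-3,"roll":0,"hand":50},{"x":0,"y":0,"z":-3,"roll":0,"hand":50},{"x":0,"y":0,"z":-1,"roll":0,"hand":50},{"x":0,"y":0,"z":-1,"roll":0,"hand":50},{"x":0,"y":0,"z":-0.5,"roll":0,"hand":50},{"x":0,"y":0,"z":0,"roll":0,"hand":50}]}}

```text
time: 13.25
position: [0.5954, 0.2624, 0.1398]
tool_rot: [-0.315, -3.126, 0.001]
ft_force: [-3.0, -2.0, 2.9]
grip_width: 0.689
grip_force: 25.0
```

Call:
{"op": "send_rows", "data": {"rows": [{"x":0,"y":0,"z":0,"roll":0,"hand":66},{"x":0,"y":0,"z":0,"roll":0,"hand":87},{"x":0,"y":0,"z":0,"roll":0,"hand":87},{"x":0,"y":0,"z":0,"roll":0,"hand":87},{"x":0,"y":0,"z":10,"roll":0,"hand":87},{"x":0,"y":0,"z":40,"roll":0,"hand":87},{"x":20,"y":0,"z":50,"roll":0,"hand":87},{"x":40,"y":-5,"z":50,"roll":0,"hand":87},{"x":0,"y":0,"z":50,"roll":0,"hand":87},{"x":0,"y":0,"z":0,"roll":0,"hand":87}]}}

```text
time: 14.25
position: [0.6481, 0.2597, 0.3343]
tool_rot: [0.316, 3.113, 0.012]
ft_force: [-0.0, 0.6, -0.1]
grip_width: 0.997
grip_force: 0.0
```

```bash
cat >> h.py <<'E'
def sampleedges(c,im,ctr,yaw,z,L=.12,W=.06,rng=.012):
    """scan across each expected lid side at height z; returns per-side offset (m, outward +) of strongest gradients"""
    g=cv2.GaussianBlur(im,(3,3),0).astype(np.float32)
    u=np.array([np.cos(yaw),np.sin(yaw)]);v=np.array([-u[1],u[0]]);out={}
    for nm,d,e,h,w in(("+x",u,v,L/2,W/2),("-x",-u,v,L/2,W/2),("+y",v,u,W/2,L/2),("-y",-v,u,W/2,L/2)):
        s=np.arange(-rng,rng+1e-6,.00025);prof=[]
        for t in np.linspace(-.8,.8,25)*w:
            P=np.array([[*(np.array(ctr)+d*(h+a)+e*t),z] for a in s]);q=proj(c,P).astype(np.float32)
            prof.append(cv2.remap(g,q[:,:1],q[:,1:],1).reshape(len(s),3))
        gr=np.linalg.norm(np.gradient(np.median(prof,axis=0),axis=0),axis=1)
        pk=[i for i in range(1,len(s)-1) if gr[i]>=gr[i-1] and gr[i]>gr[i+1]]
        pk=sorted(pk,key=lambda i:-gr[i])[:4];out[nm]=[(round(s[i]*1000,1),round(float(gr[i]),1)) for i in pk]
    return out
E
python3 - <<'E'
from h import *
s=get_state();c=get_calibration("wrist");im=get_image("wrist");cv2.imwrite("pics/w4.png",im);np.savez("w4.npz",mtx=c["mtx"],world_from_camera=c["world_from_camera"])
print(s["position"],s["time"])
for nm,z in(("deep lid",.112),("base lid",.057),):
    print(nm,proj(c,[.5954,.2625,z]),sampleedges(c,im,(.5954,.2625),np.radians(-11.4),z))
w=np.load("w3.npz");print("before base",sampleedges(w,cv2.imread("pics/w3.png"),(.5954,.2625),np.radians(-11.4),.057))
E
```

```text
[0.64813793 0.25974905 0.33428559] 14.25
deep lid [[312.93870237 125.42193489]] {'+x': [(np.float64(1.3), 15.3), (np.float64(-0.2), 3.9), (np.float64(-11.5), 2.0), (np.float64(-1.2), 1.9)], '-x': [(np.float64(-11.0), 20.4), (np.float64(9.5), 8.1), (np.float64(8.0), 7.1), (np.float64(8.8), 6.1)], '+y': [(np.float64(-9.7), 17.5), (np.float64(10.0), 5.5), (np.float64(-0.7), 3.5), (np.float64(0.3), 3.2)], '-y': [(np.float64(-9.7), 15.3), (np.float64(6.8), 11.0), (np.float64(10.5), 10.5), (np.float64(1.8), 9.5)]}
base lid [[314.19975516 122.13153009]] {'+x': [(np.float64(-3.2), 13.0), (np.float64(-1.0), 7.9), (np.float64(-8.7), 6.5), (np.float64(-1.7), 6.3)], '-x': [(np.float64(-6.0), 17.0), (np.float64(-8.5), 14.8), (np.float64(-7.5), 13.0), (np.float64(-4.7), 11.2)], '+y': [(np.float64(-7.7), 14.8), (np.float64(-9.7), 14.2), (np.float64(3.3), 2.9), (np.float64(2.5), 2.8)], '-y': [(np.float64(-7.7), 13.8), (np.float64(-4.7), 12.9), (np.float64(8.5), 7.8), (np.float64(6.8), 6.5)]}
before base {'+x': [(np.float64(-10.5), 4.0), (np.float64(11.0), 2.3), (np.float64(-1.2), 2.3), (np.float64(-0.2), 2.2)], '-x': [(np.float64(2.3), 13.7), (np.float64(0.0), 13.2), (np.float64(-9.7), 0.7), (np.float64(-4.2), 0.4)], '+y': [(np.float64(4.5), 12.4), (np.float64(-0.5), 12.0), (np.float64(-10.2), 11.8), (np.float64(-7.2), 0.6)], '-y': [(np.float64(-8.7), 14.2), (np.float64(-11.8), 12.9), (np.float64(0.8), 12.1), (np.float64(5.0), 11.4)]}
```

The deep tin is centred on the base: panel edges are symmetric to about 1 mm. On to the shallow tin.

Call:
{"op": "send_rows", "data": {"rows": [{"x":-6,"y":-43,"z":0,"roll":0.9,"hand":87},{"x":-7,"y":-43,"z":0,"roll":0.9,"hand":87},{"x":-7,"y":-43,"z":0,"roll":0.9,"hand":87},{"x":-7,"y":-43,"z":0,"roll":0.9,"hand":87},{"x":-7,"y":-43,"z":0,"roll":0.9,"hand":87},{"x":-7,"y":-43,"z":0,"roll":0.9,"hand":87},{"x":-7,"y":-43,"z":0,"roll":0.9,"hand":87},{"x":-7,"y":-43,"z":-20,"roll":0.9,"hand":87},{"x":-7,"y":-43,"z":-30,"roll":0.9,"hand":87},{"x":-7,"y":-43,"z":-30,"roll":0.9,"hand":87}]}}

```text
time: 15.3
position: [0.5761, -0.1679, 0.247]
tool_rot: [0.067, 3.14, -0.0]
ft_force: [1.5, -0.2, -1.1]
grip_width: 1.001
grip_force: 0.0
```

Call:
{"op": "send_rows", "data": {"rows": [{"x":0,"y":0,"z":0,"roll":0,"hand":87},{"x":0,"y":0,"z":0,"roll":0,"hand":87},{"x":0,"y":0,"z":0,"roll":0,"hand":87}]}}

```text
time: 15.6
position: [0.5775, -0.1648, 0.2483]
tool_rot: [0.065, 3.14, 0.002]
ft_force: [0.3, 1.0, 0.5]
grip_width: 1.0
grip_force: 0.0
```

Call:
{"op": "send_rows", "data": {"rows": [{"x":1.5,"y":-12.5,"z":-20,"roll":0,"hand":87},{"x":0,"y":0,"z":-30,"roll":0,"hand":87},{"x":0,"y":0,"z":-25,"roll":0,"hand":87},{"x":0,"y":0,"z":0,"roll":0,"hand":87},{"x":0,"y":0,"z":-20,"roll":0,"hand":87},{"x":0,"y":0,"z":-12,"roll":0,"hand":87},{"x":0,"y":0,"z":0,"roll":0,"hand":87},{"x":0,"y":0,"z":0,"roll":0,"hand":87}]}}

```text
time: 16.4
position: [0.5791, -0.1786, 0.1419]
tool_rot: [0.067, 3.14, -0.0]
ft_force: [0.1, 0.2, 0.1]
grip_width: 0.999
grip_force: 0.0
```

Call:
{"op": "send_rows", "data": {"force": 30, "rows": [{"x":0,"y":0,"z":0,"roll":0,"hand":50},{"x":0,"y":0,"z":0,"roll":0,"hand":50},{"x":0,"y":0,"z":0,"roll":0,"hand":50},{"x":0,"y":0,"z":0,"roll":0,"hand":50},{"x":0,"y":0,"z":0,"roll":0,"hand":50},{"x":0,"y":0,"z":0,"roll":0,"hand":50},{"x":0,"y":0,"z":0,"roll":0,"hand":50},{"x":0,"y":0,"z":0,"roll":0,"hand":50}]}}

```text
time: 17.2
position: [0.5785, -0.1785, 0.1411]
tool_rot: [-0.068, -3.141, -0.001]
ft_force: [-1.7, 2.9, 4.0]
grip_width: 0.688
grip_force: 30.0
```

Call:
{"op": "send_rows", "data": {"rows": [{"x":0,"y":0,"z":10,"roll":0,"hand":50},{"x":0,"y":0,"z":20,"roll":0,"hand":50},{"x":0,"y":0,"z":30,"roll":0,"hand":50},{"x":0,"y":0,"z":40,"roll":0,"hand":50},{"x":0,"y":10,"z":45,"roll":0,"hand":50},{"x":2,"y":25,"z":30,"roll":-0.9,"hand":50},{"x":2,"y":35,"z":10,"roll":-0.9,"hand":50},{"x":2,"y":40,"z":0,"roll":-0.9,"hand":50},{"x":2,"y":40,"z":0,"roll":-0.9,"hand":50},{"x":2,"y":40,"z":0,"roll":-0.9,"hand":50}]}}

```text
time: 18.2
position: [0.5883, 0.0115, 0.3257]
tool_rot: [0.195, 3.135, -0.002]
ft_force: [0.2, 0.5, -3.8]
grip_width: 0.686
grip_force: 30.0
```

Call:
{"op": "send_rows", "data": {"rows": [{"x":1,"y":38,"z":0,"roll":-0.9,"hand":50},{"x":1,"y":38,"z":0,"roll":-0.9,"hand":50},{"x":1,"y":38,"z":0,"roll":-0.9,"hand":50},{"x":1,"y":38,"z":0,"roll":-0.9,"hand":50},{"x":1,"y":38,"z":0,"roll":-0.9,"hand":50},{"x":1,"y":34,"z":0,"roll":0,"hand":50},{"x":0,"y":20,"z":0,"roll":0,"hand":50},{"x":0,"y":0,"z":0,"roll":0,"hand":50},{"x":0,"y":0,"z":0,"roll":0,"hand":50},{"x":0,"y":0,"z":0,"roll":0,"hand":50}]}}

```text
time: 19.2
position: [0.5952, 0.2527, 0.3255]
tool_rot: [0.319, 3.125, -0.003]
ft_force: [-0.3, -0.1, -4.0]
grip_width: 0.69
grip_force: 30.0
```

Call:
{"op": "send_rows", "data": {"rows": [{"x":0,"y":5,"z":-15,"roll":0,"hand":50},{"x":0,"y":5,"z":-25,"roll":0,"hand":50},{"x":0,"y":0,"z":-25,"roll":0,"hand":50},{"x":0,"y":0,"z":-20,"roll":0,"hand":50},{"x":0,"y":0,"z":-12,"roll":0,"hand":50},{"x":0,"y":0,"z":0,"roll":0,"hand":50},{"x":0,"y":0,"z":0,"roll":0,"hand":50}]}}

```text
time: 19.9
position: [0.5948, 0.2647, 0.2293]
tool_rot: [0.316, 3.125, 0.001]
ft_force: [0.3, 0.2, -2.6]
grip_width: 0.685
grip_force: 30.0
```

Call:
{"op": "send_rows", "data": {"force": 12, "rows": [{"x":0,"y":0,"z":-4,"roll":0,"hand":50},{"x":0,"y":0,"z":-4,"roll":0,"hand":50},{"x":0,"y":0,"z":-3,"roll":0,"hand":50},{"x":0,"y":0,"z":-2,"roll":0,"hand":50},{"x":0,"y":0,"z":0,"roll":0,"hand":50}]}}

```text
time: 20.4
position: [0.5943, 0.2649, 0.2155]
tool_rot: [-0.315, -3.125, 0.0]
ft_force: [0.7, -0.3, -3.5]
grip_width: 0.693
grip_force: 12.0
```

Call:
{"op": "send_rows", "data": {"rows": [{"x":0.5,"y":-2,"z":-2,"roll":0,"hand":50},{"x":0,"y":0,"z":-1.5,"roll":0,"hand":50},{"x":0,"y":0,"z":-1.5,"roll":0,"hand":50},{"x":0,"y":0,"z":0,"roll":0,"hand":50},{"x":0,"y":0,"z":0,"roll":0,"hand":50}]}}

```text
time: 20.9
position: [0.5952, 0.2628, 0.2111]
tool_rot: [0.315, 3.125, 0.0]
ft_force: [0.3, -0.7, -2.6]
grip_width: 0.686
grip_force: 12.0
```

Call:
{"op": "send_rows", "data": {"rows": [{"x":0,"y":0,"z":-1,"roll":0,"hand":50},{"x":2,"y":-0.4,"z":-1.9,"roll":0,"hand":50},{"x":1.9,"y":-0.4,"z":-2,"roll":0,"hand":50},{"x":1.8,"y":-0.4,"z":-2.1,"roll":0,"hand":50},{"x":1.8,"y":-0.4,"z":-2.2,"roll":0,"hand":50},{"x":1.6,"y":-0.3,"z":-2.2,"roll":0,"hand":50},{"x":1.6,"y":-0.3,"z":-2.3,"roll":0,"hand":50}]}}

```text
time: 21.6
position: [0.6053, 0.2609, 0.1966]
tool_rot: [-0.314, -3.125, 0.0]
ft_force: [-0.8, -1.2, -2.6]
grip_width: 0.688
grip_force: 12.0
```

Call:
{"op": "send_rows", "data": {"rows": [{"x":1.5,"y":-0.3,"z":-2.4,"roll":0,"hand":50},{"x":1.4,"y":-0.3,"z":-2.4,"roll":0,"hand":50},{"x":1.2,"y":-0.2,"z":-2.5,"roll":0,"hand":50},{"x":1,"y":-0.2,"z":-1.6,"roll":0,"hand":50},{"x":0,"y":0,"z":0,"roll":0,"hand":50},{"x":0,"y":0,"z":0,"roll":0,"hand":50}]}}

```text
time: 22.2
position: [0.6105, 0.2602, 0.189]
tool_rot: [-0.314, -3.126, -0.0]
ft_force: [-5.6, -0.3, 3.6]
grip_width: 0.689
grip_force: 12.0
```

Call:
{"op": "send_rows", "data": {"rows": [{"x":0,"y":0,"z":-1,"roll":0,"hand":50},{"x":0,"y":0,"z":0,"roll":0,"hand":50},{"x":0,"y":0,"z":0,"roll":0,"hand":50}]}}

```text
time: 22.5
position: [0.6105, 0.2602, 0.189]
tool_rot: [0.314, 3.126, 0.0]
ft_force: [-6.4, -1.5, 8.0]
grip_width: 0.694
grip_force: 12.0
```

```bash
python3 - <<'E'
from h import *
s=get_state();print(s["position"],s["ft_force"],s["torque"])
im=get_image("side");cv2.imwrite("pics/side_q.png",im)
# held tin near end + deep tin edges: print line segments in column region
c=get_calibration("side");u=np.array([.98,-.2,0])*1
v=np.array([.2,.98,0]);B=np.array([.5954,.2625,0])
for nm,ctr,z in(("shal",B+.0155*u,.146),("shalbot",B+.0155*u,.112),("deep",B,.112)):
    P=np.array([ctr-.06*u-.03*v,ctr-.06*u+.03*v,ctr+.06*u+.03*v]);P[:,2]=z;print(nm,np.round(proj(c,P),1).tolist())
seg=cv2.createLineSegmentDetector().detect(cv2.cvtColor(im[190:300,200:330],cv2.COLOR_BGR2GRAY))[0][:,0]+[200,190,200,190]
for l in seg:
    n=np.hypot(l[2]-l[0],l[3]-l[1])
    if n>13: print(np.round(l,1),round(float(np.degrees(np.arctan2(l[3]-l[1],l[2]-l[0]))),1))
E
```

```text
[0.61045858 0.26017725 0.18898239] [-6.39460554 -1.49603607  8.02617752] [-0.24359457  1.44046775  0.05391116]
shal [[282.1, 222.8], [262.3, 232.5], [234.0, 213.1]]
shalbot [[283.0, 234.3], [263.5, 244.1], [235.5, 224.3]]
deep [[286.9, 236.9], [267.3, 246.9], [238.9, 226.7]]
[232.7 221.2 215.2 208.8] -144.7
[273.  196.9 272.6 218.1] 90.9
[242.4 258.2 241.1 215.6] -91.8
[217.6 209.  211.4 195.9] -115.4
[224.  194.6 236.8 190.3] -18.4
[263.4 195.  247.1 202.3] 155.8
[248.1 215.5 250.7 248.2] 85.4
[279.3 231.7 253.  242.7] 157.2
[261.4 233.4 279.5 224.7] -25.7
[267.6 248.3 283.2 240.7] -26.1
[215.6 210.1 199.6 220.2] 147.7
[316.  284.1 291.  298.7] 149.7
[259.7 275.2 248.6 266.3] -141.7
[276.  279.7 262.6 274.3] -158.1
[305.1 273.4 315.9 281.8] 38.0
[295.5 244.1 328.2 245.4] 2.3
[328.2 262.5 295.6 263.9] 177.6
[248.9 282.2 233.7 269.9] -140.8
[269.2 290.8 255.7 280.5] -142.6
[254.9 298.1 269.  292.2] -22.6
[200.  212.  212.4 204.4] -31.6
[212.9 190.3 200.  202.4] 137.1
[252.3 248.9 290.8 230.9] -25.0
[269.2 287.8 282.9 281.4] -25.2
[249.6 262.  261.1 270.4] 36.1
[285.5 285.4 272.9 291.4] 154.5
[286.4 297.3 309.  283.8] -30.8
[279.3 239.3 267.1 244.8] 156.0
[255.9 276.5 268.  285.8] 37.7
[252.  276.7 240.2 267.4] -141.5
```

The shallow tin's edge lies where a flat tin should show it. I'll regrip, lift, centre and lower.

Call:
{"op": "send_rows", "data": {"force": 25, "rows": [{"x":0,"y":0,"z":0.5,"roll":0,"hand":50},{"x":0,"y":0,"z":0,"roll":0,"hand":50},{"x":0,"y":0,"z":4,"roll":0,"hand":50},{"x":0,"y":0,"z":4,"roll":0,"hand":50},{"x":-5,"y":1,"z":0,"roll":0,"hand":50},{"x":-5,"y":1,"z":0,"roll":0,"hand":50},{"x":-5,"y":0.5,"z":0,"roll":0,"hand":50},{"x":-1,"y":0,"z":0,"roll":0,"hand":50},{"x":0,"y":0,"z":0,"roll":0,"hand":50},{"x":0,"y":0,"z":0,"roll":0,"hand":50}]}}

```text
time: 23.55
position: [0.5949, 0.2621, 0.1958]
tool_rot: [0.315, 3.125, -0.0]
ft_force: [-0.2, 0.3, -4.1]
grip_width: 0.689
grip_force: 25.0
```

```bash
python3 - <<'E'
from h import *
for n,box in(("side",(190,300,200,330)),("scene",(140,230,310,420))):
    im=get_image(n);cv2.imwrite(f"pics/{n}_r.png",im);c=get_calibration(n)
    u=np.array([.98,-.2,0]);v=np.array([.2,.98,0]);B=np.array([.5954,.2625,0])
    sg=-1 if n=="side" else 1
    for nm,z in(("shal",.153),("deep",.112),("base",.057),("basebot",.012)):
        P=np.array([B+sg*.06*u-.03*v,B+sg*.06*u+.03*v,B-sg*.06*u+.03*v if n=="side" else B-sg*.06*u-.03*v]);P[:,2]=z;print(n,nm,np.round(proj(c,P),1).tolist())
    y0,y1,x0,x1=box
    seg=cv2.createLineSegmentDetector().detect(cv2.cvtColor(im[y0:y1,x0:x1],cv2.COLOR_BGR2GRAY))[0][:,0]+[x0,y0,x0,y0]
    for l in seg:
        if np.hypot(l[2]-l[0],l[3]-l[1])>11: print(np.round(l,1),round(float(np.degrees(np.arctan2(l[3]-l[1],l[2]-l[0]))%180),1))
E
```

```text
side shal [[285.9, 223.0], [266.0, 232.7], [237.2, 213.1]]
side deep [[286.9, 236.9], [267.3, 246.9], [238.9, 226.7]]
side base [[288.2, 254.9], [269.1, 265.1], [241.2, 244.4]]
side basebot [[289.2, 269.0], [270.4, 279.4], [242.9, 258.2]]
[277.3 195.7 276.5 218.2] 91.9
[234.5 219.1 219.3 209.4] 32.7
[231.8 230.4 229.4 216.9] 79.8
[242.2 251.9 240.9 231.9] 86.3
[228.8 193.8 240.4 190.1] 162.3
[268.3 193.4 254.7 201.2] 149.8
[248.6 234.3 251.4 248.2] 78.6
[290.3 198.4 279.3 201.7] 163.5
[251.5 215.5 254.  233.4] 82.2
[299.4 211.5 286.9 211.6] 179.6
[279.3 231.8 252.9 242.7] 157.6
[254.  200.5 243.  203.9] 162.9
[266.8 233.  283.7 224.2] 152.3
[285.4 272.8 276.  279.4] 145.3
[247.  230.9 243.4 215.6] 76.8
[315.  284.6 291.  298.7] 149.6
[218.9 208.  199.6 220.2] 147.6
[301.6 272.3 316.4 281.5] 31.6
[276.6 217.6 286.8 223.3] 29.5
[328.2 264.8 294.5 266.9] 176.4
[299.4 246.1 328.2 247.3] 2.3
[241.9 208.1 239.4 219.4] 102.7
[269.4 290.6 259.2 283.4] 35.5
[252.8 283.1 237.7 272. ] 36.3
[256.  297.7 269.  292.2] 157.0
[284.3 205.5 295.8 206.6] 5.4
[200.  212.  215.4 202.7] 148.8
[220.6 188.5
[... 443 characters left out ...]
, 170.6]]
scene basebot [[364.0, 206.5], [379.7, 196.9], [340.5, 178.8]]
[396.4 143.6 388.7 152.6] 130.5
[322.5 148.1 310.1 154.7] 152.0
[347.3 175.2 334.3 159.2] 50.9
[370.3 181.4 384.8 172.5] 148.5
[370.9 151.2 355.6 159.2] 152.3
[385.4 174.3 380.3 189.2] 108.9
[378.7 200.8 368.7 207.1] 148.1
[321.  165.1 330.6 159.3] 148.8
[356.4 209.9 320.  167.6] 49.3
[328.2 213.  310.2 208.3] 14.5
[359.8 170.3 368.4 180.4] 49.7
[388.  201.6 361.6 217.7] 148.5
[310.5 185.5 334.4 187.4] 4.5
[355.6 216.2 341.8 215.7] 2.1
[418.4 155.2 406.9 148.1] 31.7
[324.8 169.  334.6 180.4] 49.5
[353.6 199.  345.1 188.8] 50.3
[348.  187.  355.9 196.7] 51.0
[380.5 171.6 368.4 177.4] 154.4
[366.7 211.6 383.  201.7] 148.8
```

Call:
{"op": "send_rows", "data": {"rows": [{"x":0,"y":0,"z":-3,"roll":0,"hand":50},{"x":0,"y":0,"z":-2,"roll":0,"hand":50},{"x":0,"y":0,"z":-1,"roll":0,"hand":50},{"x":0,"y":0,"z":-1,"roll":0,"hand":50},{"x":0,"y":0,"z":-0.5,"roll":0,"hand":50},{"x":0,"y":0,"z":0,"roll":0,"hand":50}]}}

```text
time: 24.25
position: [0.5947, 0.2622, 0.189]
tool_rot: [0.315, 3.126, -0.0]
ft_force: [-1.5, -1.9, 3.0]
grip_width: 0.688
grip_force: 25.0
```

Seated (force went from −4 to +3 N). I'll release, rise and check.

Call:
{"op": "send_rows", "data": {"rows": [{"x":0,"y":0,"z":0,"roll":0,"hand":66},{"x":0,"y":0,"z":0,"roll":0,"hand":87},{"x":0,"y":0,"z":0,"roll":0,"hand":87},{"x":0,"y":0,"z":0,"roll":0,"hand":87},{"x":0,"y":0,"z":10,"roll":0,"hand":87},{"x":0,"y":0,"z":40,"roll":0,"hand":87},{"x":20,"y":0,"z":50,"roll":0,"hand":87},{"x":40,"y":-8,"z":40,"roll":0,"hand":87},{"x":0,"y":0,"z":30,"roll":0,"hand":87},{"x":0,"y":0,"z":0,"roll":0,"hand":87}]}}

```text
time: 25.25
position: [0.6505, 0.2555, 0.356]
tool_rot: [0.317, 3.117, 0.008]
ft_force: [-0.6, 1.1, 0.7]
grip_width: 1.001
grip_force: 0.0
```

```bash
python3 - <<'E'
from h import *
s=get_state();print(s["position"],s["time"],s["joint_positions"])
c=get_calibration("wrist");im=get_image("wrist");cv2.imwrite("pics/w5.png",im)
print("shal",sampleedges(c,im,(.5954,.2625),np.radians(-11.4),.146))
for n,box in(("side",(190,300,200,330)),("scene",(120,230,310,420))):
    im=get_image(n);cv2.imwrite(f"pics/{n}_s.png",im);c=get_calibration(n)
    u=np.array([.98,-.2,0]);v=np.array([.2,.98,0]);B=np.array([.5954,.2625,0])
    y0,y1,x0,x1=box
    sg=-1 if n=="side" else 1
    g=cv2.GaussianBlur(im,(3,3),0).astype(np.float32)
    # horizontal near edge & vertical side edges of each tin: offset of strongest gradient along fixture axes
    for nm,zl,zh in(("shal",.112,.146),("deep",.057,.112),("base",.02,.057)):
        for edge,pts,dr in(("vert corner +y",[B+sg*.06*u+.03*v],v),("vert corner -y",[B+sg*.06*u-.03*v],v),("far vert",[B-sg*.06*u+.03*v*(1 if n=="side" else -1)],u)):
            sl=np.arange(-.012,.0121,.0005);pr=[]
            for z in np.linspace(zl+.006,zh-.006,15):
                Q=np.array([pts[0]+dr*a+[0,0,z] for a in sl]);q=proj(c,Q).astype(np.float32);pr.append(cv2.remap(g,q[:,:1],q[:,1:],1).reshape(-1,3))
            gr=np.linalg.norm(np.gradient(np.median(pr,axis=0),axis=0),axis=1);k=np.argsort(-gr)[:1]
            print(n,nm,edge,[(round(sl[i]*1e3,1),round(float(gr[i]),1)) for i in k])
E
```

```text
[0.65051096 0.25552014 0.3559727 ] 25.25 [-0.12417384  0.43510865 -0.42542605  1.20379141  0.1756203   1.5283502
  0.84852608]
shal {'+x': [(np.float64(1.8), 12.2), (np.float64(0.8), 9.7), (np.float64(-11.0), 6.5), (np.float64(-11.5), 4.4)], '-x': [(np.float64(4.0), 9.2), (np.float64(2.5), 7.6), (np.float64(4.8), 7.5), (np.float64(-3.0), 4.6)], '+y': [(np.float64(-10.2), 15.9), (np.float64(5.8), 7.0), (np.float64(-1.2), 4.0), (np.float64(1.0), 3.8)], '-y': [(np.float64(-11.8), 17.3), (np.float64(-9.5), 16.3), (np.float64(-8.7), 13.1), (np.float64(4.3), 10.1)]}
side shal vert corner +y [(np.float64(-3.0), 1.2)]
side shal vert corner -y [(np.float64(9.0), 2.0)]
side shal far vert [(np.float64(3.0), 3.3)]
side deep vert corner +y [(np.float64(-3.0), 0.8)]
side deep vert corner -y [(np.float64(12.0), 1.1)]
side deep far vert [(np.float64(-7.0), 8.4)]
side base vert corner +y [(np.float64(12.0), 1.5)]
side base vert corner -y [(np.float64(-11.0), 7.2)]
side base far vert [(np.float64(-2.0), 4.9)]
scene shal vert corner +y [(np.float64(0.5), 5.3)]
scene shal vert corner -y [(np.float64(-10.0), 0.5)]
scene shal far vert [(np.float64(7.0), 0.5)]
scene deep vert corner +y [(np.float64(-1.5), 5.4)]
scene deep vert corner -y [(np.float64(12.0), 0.3)]
scene deep far vert [(np.float64(-11.5), 0.5)]
scene base vert corner +y [(np.float64(4.0), 6.9)]
scene base vert corner -y [(np.float64(-12.0), 0.4)]
scene base far vert [(np.float64(-12.0), 3.7)]
```

```bash
python3 - <<'E'
from h import *
a=cv2.imread("pics/scene0.png");b=cv2.imread("pics/scene_s.png");c=get_calibration("scene")
u=np.array([.98,-.2,0]);v=np.array([.2,.98,0]);B=np.array([.5954,.2625,0])
P=np.array([B+.06*u+[0,0,.03]]);q=proj(c,P)[0].astype(int);print(q)
# end face of base tin (dark clip) shift between start and now
t=a[q[1]-9:q[1]+9,q[0]-11:q[0]+11];r=cv2.matchTemplate(b[q[1]-17:q[1]+17,q[0]-19:q[0]+19],t,cv2.TM_CCOEFF_NORMED)
print("shift px",np.array(cv2.minMaxLoc(r)[3])-8,r.max())
# dark clips on +x end: centroids for the three tins (back onto the end-face plane)
for n,im,sg in(("scene",b,1),("side",cv2.imread("pics/side_s.png"),-1)):
    c=get_calibration(n);hsv=im.max(2)
    for nm,z0,z1 in(("base",.02,.057),("deep",.06,.112),("shal",.116,.146)):
        F=np.array([B+sg*.06*u+s*.028*v+[0,0,z] for s,z in((-1,z0),(1,z0),(1,z1),(-1,z1))])
        m=np.zeros(hsv.shape,np.uint8);cv2.fillPoly(m,[proj(c,F).astype(int)],1)
        vals=hsv[m>0];th=vals.min()+.4*(np.percentile(vals,80)-vals.min());ys,xs=np.where((m>0)&(hsv<th))
        p=rayplane(c,[xs.mean(),ys.mean()],B+sg*.06*u,u)[0];d=p-B;print(n,nm,"n",len(xs),vals.min(),th,"y_f mm",round(float(d@v)*1e3,1),"z",round(p[2],4))
E
```

```text
[372 198]
shift px [0 0] 0.620442
scene base n 18 46 63.2 y_f mm 1.8 z 0.0357
scene deep n 32 47 63.0 y_f mm 1.8 z 0.1018
scene shal n 21 46 65.2 y_f mm 3.2 z 0.1243
side base n 42 42 68.0 y_f mm 0.2 z 0.0412
side deep n 42 41 69.0 y_f mm -0.6 z 0.095
side shal n 57 100 126.4 y_f mm 3.2 z 0.1268
```

```bash
python3 - <<'E'
from h import *
u=np.array([.98,-.2,0]);v=np.array([.2,.98,0]);B=np.array([.5954,.2625,0])
for n,sg in(("scene",1),("side",-1)):
    for f in(f"pics/{n}_s.png",f"pics/{n}0.png"):
        im=cv2.imread(f);c=get_calibration(n);g=cv2.GaussianBlur(im,(3,3),0).astype(np.float32)
        # scan up each end face: vertical profile (z) at several y, expected edges at lids and base bottom
        zs=np.arange(.0,.165,.0005);pr=[]
        for y in(-.022,-.019,.016,.019,.022):
            q=proj(c,np.array([B+sg*.06*u+y*v+[0,0,z] for z in zs])).astype(np.float32);pr.append(cv2.remap(g,q[:,:1],q[:,1:],1).reshape(-1,3))
        gr=np.linalg.norm(np.gradient(np.median(pr,axis=0),axis=0),axis=1)
        pk=[(round(zs[i]*1e3,1),round(float(gr[i]),1)) for i in range(1,len(zs)-1) if gr[i]>gr[i-1] and gr[i]>=gr[i+1] and gr[i]>2]
        print(f,pk)
E
```

```text
pics/scene_s.png [(np.float64(132.5), 3.6), (np.float64(134.5), 2.9), (np.float64(138.5), 2.3)]
pics/scene0.png [(np.float64(45.0), 2.3), (np.float64(48.5), 3.2), (np.float64(50.5), 2.4), (np.float64(52.0), 2.4), (np.float64(53.5), 2.2), (np.float64(55.0), 2.2), (np.float64(56.0), 2.2)]
pics/side_s.png [(np.float64(3.0), 5.9), (np.float64(6.0), 6.8), (np.float64(11.5), 3.3), (np.float64(123.5), 4.9), (np.float64(125.0), 5.0), (np.float64(126.5), 4.4), (np.float64(135.0), 3.2), (np.float64(137.5), 4.6), (np.float64(141.5), 2.1), (np.float64(146.0), 4.7), (np.float64(147.5), 4.0), (np.float64(149.5), 2.2), (np.float64(161.0), 2.3), (np.float64(162.0), 2.2)]
pics/side0.png [(np.float64(3.0), 5.7), (np.float64(6.0), 6.4), (np.float64(10.5), 2.8), (np.float64(11.5), 3.5), (np.float64(53.5), 5.3), (np.float64(54.5), 5.7), (np.float64(56.5), 4.6), (np.float64(59.0), 2.5), (np.float64(66.0), 2.7), (np.float64(70.5), 2.5), (np.float64(72.0), 3.2), (np.float64(74.0), 3.1), (np.float64(76.0), 2.2), (np.float64(114.5), 2.4), (np.float64(117.0), 2.8), (np.float64(123.0), 3.4), (np.float64(125.0), 4.3), (np.float64(126.5), 4.2)]
```

The clips line up across the column and the scan finds no step between the tins, so the column looks square. Now I'll locate the knob accurately.

```bash
python3 - <<'E'
from h import *
H=np.array([.4974,.2821]);s=get_state();print(s["position"],s["tool_rot"])
f=[]
for n,box in(("scene",(100,130,365,385)),("side",(225,260,235,256))):
    im=cv2.imread(f"pics/{n}_s.png");c=get_calibration(n);y0,y1,x0,x1=box
    m=(im[y0:y1,x0:x1].max(2)<70).astype(np.uint8);k,l,st,ce=cv2.connectedComponentsWithStats(m);i=1+st[1:,4].argmax()
    p=ce[i]+[x0,y0];f.append((c,p));print(n,p,st[i].tolist(),"on z=.184:",rayplane(c,p,(0,0,.184)))
A=[];
for c,p in f:
    o=np.array(c["world_from_camera"])[:3,3];d=rayplane(c,p,(0,0,.184))[0]-o;d/=np.linalg.norm(d);A.append((o,np.eye(3)-np.outer(d,d)))
X=np.linalg.solve(sum(M for _,M in A),sum(M@o for o,M in A));d=X[:2]-H
print("tri",X,"r",np.hypot(*d),"keeper",np.arctan2(d[1],d[0])+np.radians(11.4),[np.linalg.norm(M@(X-o)) for o,M in A])
E
```

```text
[0.64786601 0.25550242 0.34938983] [-3.13658107e-01 -3.12529180e+00  8.77834991e-05]
scene [375.52272727 115.64962121] [0, 0, 20, 30, 528] on z=.184: [[0.52549959 0.38692684 0.184     ]]
side [246.14179104 240.26119403] [7, 7, 9, 18, 134] on z=.184: [[0.52687168 0.38329445 0.184     ]]
tri [0.5258286  0.38515848 0.18555264] r 0.1069075974819868 keeper 1.500608337402574 [np.float64(0.000680067486614325), np.float64(0.0006800674866141745)]
```

The knob is at (0.525,0.383), 107 mm from the hinge (105 mm expected), keeper ≈1.50 rad. Going there with a 40° roll.

Call:
{"op": "send_rows", "data": {"rows": [{"x":-15,"y":16,"z":0,"roll":5,"hand":60},{"x":-15,"y":16,"z":0,"roll":5,"hand":60},{"x":-15,"y":16,"z":0,"roll":5,"hand":60},{"x":-15,"y":16,"z":0,"roll":5,"hand":60},{"x":-15,"y":16,"z":0,"roll":5,"hand":60},{"x":-15,"y":16,"z":0,"roll":5,"hand":60},{"x":-15,"y":16,"z":0,"roll":5,"hand":60},{"x":-15,"y":16,"z":-20,"roll":5,"hand":60},{"x":0,"y":0,"z":-15,"roll":0,"hand":60},{"x":0,"y":0,"z":0,"roll":0,"hand":60}]}}

```text
time: 26.4
position: [0.5271, 0.3819, 0.3108]
tool_rot: [0.771, -3.039, 0.005]
ft_force: [-0.0, -0.9, -0.4]
grip_width: 0.688
grip_force: 0.0
```

Call:
{"op": "send_rows", "data": {"rows": [{"x":0,"y":0,"z":0,"roll":0,"hand":60},{"x":0,"y":0,"z":0,"roll":0,"hand":60}]}}

```text
time: 26.6
position: [0.5297, 0.3821, 0.3151]
tool_rot: [-0.769, 3.045, -0.0]
ft_force: [0.2, 0.3, 0.3]
grip_width: 0.692
grip_force: 0.0
```

Call:
{"op": "send_rows", "data": {"rows": [{"x":-4.5,"y":1,"z":-15,"roll":0,"hand":60},{"x":0,"y":0,"z":-20,"roll":0,"hand":60},{"x":0,"y":0,"z":0,"roll":0,"hand":60},{"x":0,"y":0,"z":-20,"roll":0,"hand":60},{"x":0,"y":0,"z":-17,"roll":0,"hand":60},{"x":0,"y":0,"z":0,"roll":0,"hand":60},{"x":0,"y":0,"z":0,"roll":0,"hand":60}]}}

```text
time: 27.3
position: [0.5246, 0.3841, 0.2439]
tool_rot: [-0.772, 3.044, 0.001]
ft_force: [-0.2, 1.4, 0.3]
grip_width: 0.69
grip_force: 0.0
```

Call:
{"op": "send_rows", "data": {"force": 10, "rows": [{"x":0,"y":0,"z":0,"roll":0,"hand":10},{"x":0,"y":0,"z":0,"roll":0,"hand":10},{"x":0,"y":0,"z":0,"roll":0,"hand":10},{"x":0,"y":0,"z":0,"roll":0,"hand":10},{"x":0,"y":0,"z":0,"roll":0,"hand":10},{"x":0,"y":0,"z":0,"roll":0,"hand":10},{"x":0,"y":0,"z":0,"roll":0,"hand":10},{"x":0,"y":0,"z":0,"roll":0,"hand":10},{"x":0,"y":0,"z":0,"roll":0,"hand":10}]}}

```text
time: 28.2
position: [0.524, 0.3832, 0.2426]
tool_rot: [0.772, -3.044, 0.003]
ft_force: [-1.4, -4.9, 1.2]
grip_width: 0.2
grip_force: 10.0
```

```bash
python3 - <<'E'
import numpy as np
H=np.array([.4974,.2821]);a=np.linspace(1.50,-.01,21)-np.radians(11.4)
P=(H+.105*np.c_[np.cos(a),np.sin(a)])*1000
print(np.round(P,1)[[0,7,14,20]].tolist());print(np.round(np.diff(P,axis=0),1).tolist())
E
```

```text
[[525.4, 383.3], [572.6, 355.4], [599.3, 307.5], [600.1, 260.3]]
[[7.6, -2.4], [7.4, -3.0], [7.1, -3.5], [6.8, -4.0], [6.5, -4.5], [6.1, -5.0], [5.7, -5.5], [5.3, -5.9], [4.9, -6.3], [4.4, -6.6], [3.9, -6.9], [3.3, -7.2], [2.8, -7.4], [2.2, -7.6], [1.6, -7.8], [1.0, -7.9], [0.4, -7.9], [-0.2, -7.9], [-0.8, -7.9], [-1.4, -7.8]]
```

The gripper holds the knob: opening 17.4 mm against an 18 mm knob. Swinging along the arc.

Call:
{"op": "send_rows", "data": {"rows": [{"x":7.6,"y":-2.4,"z":0,"roll":0,"hand":10},{"x":7.4,"y":-3,"z":0,"roll":0,"hand":10},{"x":7.1,"y":-3.5,"z":0,"roll":0,"hand":10},{"x":6.8,"y":-4,"z":0,"roll":0,"hand":10},{"x":6.5,"y":-4.5,"z":0,"roll":0,"hand":10},{"x":6.1,"y":-5,"z":0,"roll":0,"hand":10},{"x":5.7,"y":-5.5,"z":0,"roll":0,"hand":10},{"x":0,"y":0,"z":0,"roll":0,"hand":10}]}}

```text
time: 29.0
position: [0.5735, 0.3563, 0.2428]
tool_rot: [-0.77, 3.042, 0.003]
ft_force: [4.1, 4.1, -3.8]
grip_width: 0.2
grip_force: 10.0
```

Call:
{"op": "send_rows", "data": {"rows": [{"x":5,"y":-6,"z":0,"roll":0,"hand":10},{"x":4.5,"y":-6.5,"z":0,"roll":0,"hand":10},{"x":4,"y":-6.6,"z":0,"roll":0,"hand":10},{"x":3.8,"y":-6.9,"z":0,"roll":0,"hand":10},{"x":3.3,"y":-7.2,"z":0,"roll":0,"hand":10},{"x":2.8,"y":-7.4,"z":0,"roll":0,"hand":10},{"x":2.2,"y":-7.6,"z":0,"roll":0,"hand":10},{"x":0,"y":0,"z":0,"roll":0,"hand":10}]}}

```text
time: 29.8
position: [0.5972, 0.3057, 0.2427]
tool_rot: [0.769, -3.045, 0.003]
ft_force: [0.3, 1.1, -1.5]
grip_width: 0.202
grip_force: 10.0
```

Call:
{"op": "send_rows", "data": {"rows": [{"x":2,"y":-7.5,"z":0,"roll":0,"hand":10},{"x":1.2,"y":-7.5,"z":0,"roll":0,"hand":10},{"x":0.5,"y":-7.5,"z":0,"roll":0,"hand":10},{"x":0,"y":-7.5,"z":0,"roll":0,"hand":10},{"x":-0.7,"y":-7.5,"z":0,"roll":0,"hand":10},{"x":-1,"y":-6,"z":0,"roll":0,"hand":10},{"x":0,"y":0,"z":0,"roll":0,"hand":10}]}}

```text
time: 30.5
position: [0.5985, 0.2629, 0.2427]
tool_rot: [0.771, -3.044, 0.002]
ft_force: [-0.2, 0.3, -1.9]
grip_width: 0.207
grip_force: 10.0
```

Call:
{"op": "send_rows", "data": {"rows": [{"x":-0.5,"y":-2,"z":0,"roll":0,"hand":10},{"x":0,"y":-2,"z":0,"roll":0,"hand":10},{"x":0,"y":0,"z":0,"roll":0,"hand":10}]}}

```text
time: 30.8
position: [0.598, 0.2606, 0.2427]
tool_rot: [0.773, -3.045, 0.0]
ft_force: [-0.6, 0.6, -0.6]
grip_width: 0.204
grip_force: 10.0
```

Call:
{"op": "send_rows", "data": {"rows": [{"x":-0.5,"y":-2,"z":0,"roll":0,"hand":10},{"x":0,"y":-1,"z":0,"roll":0,"hand":10},{"x":0,"y":0,"z":0,"roll":0,"hand":10}]}}

```text
time: 31.1
position: [0.5976, 0.259, 0.2428]
tool_rot: [-0.775, 3.043, 0.003]
ft_force: [0.7, 5.0, -3.1]
grip_width: 0.203
grip_force: 10.0
```

The sideways force rises, so the keeper is at its stop. I'll release and rise clear.

Call:
{"op": "send_rows", "data": {"rows": [{"x":0,"y":0,"z":0,"roll":0,"hand":50},{"x":0,"y":0,"z":0,"roll":0,"hand":50},{"x":0,"y":0,"z":0,"roll":0,"hand":50},{"x":0,"y":0,"z":0,"roll":0,"hand":50},{"x":0,"y":0,"z":15,"roll":0,"hand":50},{"x":0,"y":0,"z":40,"roll":0,"hand":50},{"x":0,"y":-20,"z":40,"roll":0,"hand":50},{"x":20,"y":-50,"z":20,"roll":0,"hand":50},{"x":20,"y":-50,"z":0,"roll":0,"hand":50},{"x":20,"y":-50,"z":0,"roll":0,"hand":50}]}}

```text
time: 32.1
position: [0.6529, 0.1, 0.3582]
tool_rot: [-0.774, 3.041, -0.001]
ft_force: [1.6, -0.3, -0.5]
grip_width: 0.573
grip_force: 0.0
```

```bash
python3 - <<'E'
from h import *
H=np.array([.4974,.2821]);u=np.array([.98,-.2,0]);v=np.array([.2,.98,0]);B=np.array([.5954,.2625,0])
f=[];print(get_state()["position"])
for n in("scene","side"):
    im=get_image(n);cv2.imwrite(f"pics/{n}_f.png",im);c=get_calibration(n)
    q=proj(c,[.6,.261,.184])[0].astype(int);x0,y0=q-14
    m=(im[y0:y0+28,x0:x0+28].max(2)<70).astype(np.uint8);k,l,st,ce=cv2.connectedComponentsWithStats(m);i=1+st[1:,4].argmax();p=ce[i]+[x0,y0];f.append((c,p));print(n,q,p,st[i].tolist())
    # column unchanged since shallow placed?
    a=cv2.imread(f"pics/{n}_s.png");z=proj(c,B+(-.06 if n=="side" else .06)*u+[0,0,.08])[0].astype(int)
    t=a[z[1]-14:z[1]+20,z[0]-10:z[0]+10];r=cv2.matchTemplate(im[z[1]-20:z[1]+26,z[0]-16:z[0]+16],t,cv2.TM_CCOEFF_NORMED);print(" column shift",np.array(cv2.minMaxLoc(r)[3])-6,r.max())
A=[]
for c,p in f:
    o=np.array(c["world_from_camera"])[:3,3];d=rayplane(c,p,(0,0,.184))[0]-o;d/=np.linalg.norm(d);A.append((o,np.eye(3)-np.outer(d,d)))
X=np.linalg.solve(sum(M for _,M in A),sum(M@o for o,M in A));d=X[:2]-H
print("tri",X,"r",np.hypot(*d),"keeper",np.arctan2(d[1],d[0])+np.radians(11.4))
E
```

```text
[0.65287724 0.1000463  0.3581767 ]
scene [366 154] [359.74704492 152.07565012] [0, 0, 19, 28, 423]
 column shift [0 0] 0.75816804
side [259 206] [258.89285714 206.88095238] [11, 8, 7, 15, 84]
 column shift [0 0] 0.7746658
tri [0.58780708 0.26057753 0.18643792] r 0.09293361648081923 keeper -0.03474398933930006
```

The side view puts the knob within 1 px of its home position, and the column has not shifted. I'll let the arm settle and hand in.

Call:
{"op": "send_rows", "data": {"rows": [{"x":0,"y":0,"z":0,"roll":0,"hand":50},{"x":0,"y":0,"z":0,"roll":0,"hand":50},{"x":0,"y":0,"z":0,"roll":0,"hand":50},{"x":0,"y":0,"z":0,"roll":0,"hand":50}]}}

```text
time: 32.6
position: [0.6517, 0.1032, 0.3556]
tool_rot: [-0.778, 3.043, 0.001]
ft_force: [0.0, -0.2, 0.4]
grip_width: 0.574
grip_force: 0.0
```

```bash
python3 -c "
from bench import *
print(close_job())"
```

```text
the job is handed in; nothing more can be done
None
```

I stacked the deep tin and then the shallow tin on the base tin, swung the keeper to its stop and let it go, and handed the job in at about 33 s; the hand-in gave no verdict, but my last checks put the tins in line to within a few mm and the keeper at its stop.

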